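# Start the glue-cure timer on the workshop cart

## Robot

A 7-joint arm with a two-finger parallel gripper is mounted at the origin on the work surface. World frame = base frame: x ahead of the robot, y to its left, z up, the work surface at z = 0. Lengths are in m, angles in rad, forces in N, time in s.
With the tool pointing down it reaches from about 0.4 to 0.925 m from the base axis. Payload 4.1 kg.
Tool frame: the origin (TCP) lies midway between the tips of the shut fingers; the grasp point (between the pads) lies 19 mm behind it; z points along the fingers, y is the direction in which the jaws open and shut (so a half turn about z gives the same grasp; the last joint's range is limited). The gripper opens to 85 mm and grips with 20 to 120 N. Pads are 22 mm wide; open, the fingers measure 114 mm over their backs; the gripper's body (76 mm by 85 mm) begins 54 mm behind the grasp point. The pads swing forward as they close: fully open they stand 13 mm farther back than shut.
Start: joints at [1.117, 0.398, 0.045, 1.537, -0.019, 1.207, -0.051], TCP at [0.226, -0.61, 0.231] pointing down, gripper open.
Joint ranges: [-2.82, 2.82], [-0.49, 2.23], [-1.37, 1.46], [0, 2.46], [-1.36, 4.5], [0.23, 2], [-2.94, 2.94]. Speed limits (rad/s): [2.57, 2.57, 3.14, 3.14, 3.14, 3.14, 3.14].

## Interface

Orientations are given as a rotation vector (axis times angle).
In Python, from rig import get_obs, capture, close_job gives the robot as it stands. The module is installed in compiled form; this text tells all that it offers.
- The arm moves only by the tool apply_moves, never from a script. Its argument "moves" is a list of rows, each a list of 6 numbers: the shift along the tool's x, y, z in cm, then the turn, a rotation vector about the tool's x, y, z in rad. In form: [[tx, ty, tz, rx, ry, rz], ...]. A call has 1 to 5 rows; each row is the pose to reach, as a shift and turn from the pose commanded when the call began, along the tool's axes at that moment; what a row does not reach only later rows make up. A row lasts 1/10 s, in which the tool goes at most 50 mm and 8.59 degrees, less where a joint would pass 70% of its speed; a pose out of reach is approached as far as the arm can. A call with a gripper value outside its range is refused whole. "grip" is the finger opening in cm, from 0 to 8.54, set as the call begins (left out, the last holds). The fingers move at their own pace and stop on an object; the grip force is fixed at half the most. Time passes only in rows, so rows that repeat a pose let the fingers close. It gives the time, the measured TCP pose, the force and the opening at its end, in the units of the state.
- get_obs(): the state, without advancing time (a new reading comes with each control period).
- capture(name): name is "scene" or "side" or "wrist"; returns a dict with "pixels" (384x512x3 uint8, red, green, blue), "fx", "fy", "cx", "cy" (pixels), "k1" (the pictures are not rectified: a ray, as slopes to the right and down, at radius r is drawn at 1 + k1 r^2 times it, then the intrinsics apply), "pose" (4x4, takes a point from camera to world coordinates). Camera axes: x right, y down, z forward; pixel columns grow to the right and rows downward; lengths in m; the calibration is good to about 2 mm. A picture is of the moment at which its call begins. There is no depth.
- close_job(): hands the job in, once; it reports no verdict.
The state is a dict: "t": time; "joint_pos": joint angles; "joint_vel": joint speeds; "joint_efforts": joint torques, N m; "position": TCP position; "eef_rot": TCP orientation; "contact_force": force on the tool from outside, world axes, zero at the start; "ft_torque": the same for the moment, N m; "width": opening from 0.0 (shut) to 1.0 (fully open).
Only numpy, scipy, OpenCV 4.12 (cv2) and the standard library are available. Lean on these libraries where they do the work, as an engineer would, in place of code of your own. Each camera call takes 0.05 s, during which the arm holds its last target.

## Task

Set the cure timer for the glued part in the clamp: press the red release tab in until it stays, then swing the clear cover right clear of the dial by its blue post. Turn the dial's pointer clockwise past the red top mark, then bring it back down to the green flag and leave it pointing there with the cover still open, without moving the other things lying about.

Things in the scene. Friction and masses are not known exactly. Their poses are not given: they have to be found in the camera images.
- timer: Fixed white timer housing, 230 (x) x 200 (y) x 50 mm high. Origin: centre of its underside on the cart top; its x axis points away from the robot at yaw 0, y to the left, z up. All directions below are in this frame. On the housing stands a square grey frame with walls 6 mm thick, 170 x 170 mm inside, from z = 50 (the deck) to z = 80 mm; the dial lies in it, in the middle. It cannot be moved.
- dial_centre (a point): Point on the dial's axis, at the deck (z = 50 mm), centre of the frame.
- dial (a joint): Angle of the pointer (rad), from 0 at the first scale mark to the stop at 3.8; grows clockwise seen from above. The red top mark (60 minutes) is at 3.4, with 0.4 of travel beyond it. Pointer direction in the timer's frame = 1.9 - value (rad, anticlockwise from x). The pointer turns with about 0.06 N m of friction and stays where it is left; no spring.
- pointer (a point): Tip of the black pointer: a paddle 12 mm wide, upright sided, reaching 58 mm from the dial's axis, from 4 to 24 mm above the deck, with a white line on top and a round hub of 19 mm radius. The point lies on its centre line, 62 mm from the axis, 14 mm above the deck. A shut finger held 6 mm above the deck can push either flank.
- top_mark (a point): Inner part of the red top mark, a bar 18 x 6 mm lying on the white scale, 62 mm from the dial's axis.
- flag_tip (a point): Tip of the green flag that marks the minutes to set; a flat arrow about 20 x 8 mm, 3 mm high, on the white scale. The tip is 62 mm from the dial's axis, so the set pointer's point lies straight above it. It cannot be moved.
- tab (a joint): Travel of the red release tab (m): 0 out, 0.009 fully in. It slides in the timer's +y direction with about 3 N of friction and stays where it is left. Its steel pawl blocks the cover below about 0.006; from about 0.0075 on the cover is free.
- tab_face (a point): Centre of the red tab's outer face (it looks along the timer's -y), face 40 (x) x 30 (z) mm, centre 42 mm above the cart top, on the right side of the housing (x = 50, y = -115 mm from the dial's axis), protruding 15 mm.
- cover (a joint): Angle of the clear cover (rad): 0 shut over the dial, 1.75 at its stop, growing clockwise seen from above. It turns level about an upright pivot, so it swings out to the timer's left, and stays where it is left (about 0.12 N m of friction). It is held shut until the tab is in. Clear of the dial from about 1.4.
- cover_pivot (a point): Pivot of the cover on its axis, at the far left corner of the frame (x = 80, y = 80 mm from the dial's axis), 80 mm above the cart top. The cover is a flat clear square 168 x 168 mm with a grey rim, its top at 86 mm; the metal pivot pin rises no higher than 88 mm.
- cover_post (a point): Centre of the top of the blue post on the cover, 18 mm across, standing 36 mm above the cover (top at 121 mm), near the cover's near right corner when shut (at x = -50, y = -50 mm from the dial's axis), 184 mm from the pivot; push it sideways with a shut finger.
- pen: White and green marker pen, 115 mm long, 12 mm thick, lying in front of the timer. Bystander; origin at its underside.
- tape: Yellow ring of tape, 90 mm across, 24 mm high, lying to the left of the timer; the opened cover passes over it. Bystander; origin under its centre.
- driver: Screwdriver lying on the right. Bystander.
- spanner: Steel spanner lying on the left. Bystander.
- tray: Grey open parts tray 140 x 100 x 40 mm, on the right. Bystander; origin under its centre.
- glue: White bottle with an orange cap, 48 mm across, 130 mm high, at the far left. Bystander; origin under its centre.
- clamp: Blue bar clamp 330 mm long overall with an orange handle, 62 mm high, with the glued blocks in it, on the left. Bystander.

How it is judged:
On the way, in this order (a step that is already met when the one before it is completed fails the run):
1. the release tab is pressed in (value of joint tab above 0.0055 m), for 0.1 s.
2. the cover is swung clear of the dial (value of joint cover above 1.3 rad), for 0.1 s.
3. the pointer is past the red top mark (value of joint dial above 3.43 rad), for 0.1 s.
At the end, for the whole second after the job is handed in: The pointer rests within 6 mm of the green flag's tip (about 1.7 minutes), the tab is still in (over 5 mm) and the cover is still swung open by more than 1.3 rad (horizontal distance between pointer and flag_tip below 0.006 m and value of joint cover above 1.3 rad and value of joint tab above 0.005 m and velocity of joint dial between -0.05 and 0.05 rad/s); the robot touches nothing.
It fails at once if a bystander was moved by more than 20 mm (distance of any of pen, tape, driver, spanner, tray, glue, clamp from where it was at the start of the episode above 0.02 m).
It also fails if it takes over 72 s, if anything falls off the work surface, if the arm or the gripper's body presses on something with over 40 N, if the wrist force passes 120 N, or if a joint passes its speed limit or range.

## Working session

There is one attempt and no reset: what is moved stays moved. The work goes in short steps, Python scripts to look and compute and a tool call to move; the robot and the scene stay as the last step left them, time stands still between calls to the robot, and variables do not carry over. Pictures are saved under pics/ and viewed, and the job is handed in when it is done.

Besides the shell and the picture viewer there is one more tool, called after "Call:" in YAML: its name, and indented under it one key for each argument. apply_moves: Moves the arm, as the interface text tells. Its arguments: {"type":"object","properties":{"moves":{"type":"array"},"grip":{"type":"number"}},"required":["moves"]}

```bash
mkdir -p pics
python3 - <<'E'
from rig import get_obs,capture
import cv2,numpy as np
o=get_obs(); print({k:np.round(v,3) for k,v in o.items()})
for n in ["scene","side","wrist"]:
    c=capture(n); print(n,c["fx"],c["fy"],c["cx"],c["cy"],c["k1"]); print(np.round(c["pose"],4).tolist())
    np.save(f"pics/{n}0.npy",c,allow_pickle=True)
    cv2.imwrite(f"pics/{n}0.png",cv2.resize(c["pixels"][:,:,::-1],(800,600),interpolation=cv2.INTER_CUBIC))
E
```

```text
{'t': np.float64(0.0), 'joint_pos': array([ 1.117,  0.399,  0.045,  1.538, -0.019,  1.207, -0.051]), 'joint_vel': array([-0.001, -0.002,  0.001,  0.001, -0.001,  0.   ,  0.001]), 'joint_efforts': array([-1.0000e-03, -4.7512e+01,  1.3650e+00, -2.5422e+01,  1.2000e-02,
        1.0000e-02,  0.0000e+00]), 'position': array([ 0.226, -0.609,  0.23 ]), 'eef_rot': array([-3.09e+00, -5.54e-01,  1.00e-03]), 'contact_force': array([ 0.719, -0.062,  0.161]), 'ft_torque': array([-0.048, -0.   ,  0.013]), 'width': np.float64(0.999)}
scene 430.3085486685246 430.3085486685246 263.07527962619196 197.58693233967804 -0.040002060187623076
[[-0.7198, 0.501, -0.4805, 1.248], [0.6942, 0.5112, -0.5068, 0.7589], [-0.0083, -0.6983, -0.7157, 1.1871], [0.0, 0.0, 0.0, 1.0]]
side 482.4626560112219 482.4626560112219 261.1272745838572 187.2676643497421 0.02302881933946117
[[0.9824, -0.1146, 0.1475, 0.2562], [-0.1867, -0.5829, 0.7908, -1.3226], [-0.0046, -0.8044, -0.5941, 1.1], [0.0, 0.0, 0.0, 1.0]]
wrist 345.488445817356 345.488445817356 252.00301216901806 191.1630600901213 -0.09869696371758502
[[0.3465, -0.8986, -0.2692, 0.2933], [-0.938, -0.3326, -0.0973, -0.584], [-0.0021, 0.2862, -0.9582, 0.3728], [0.0, 0.0, 0.0, 1.0]]
```

View pics/scene0.png

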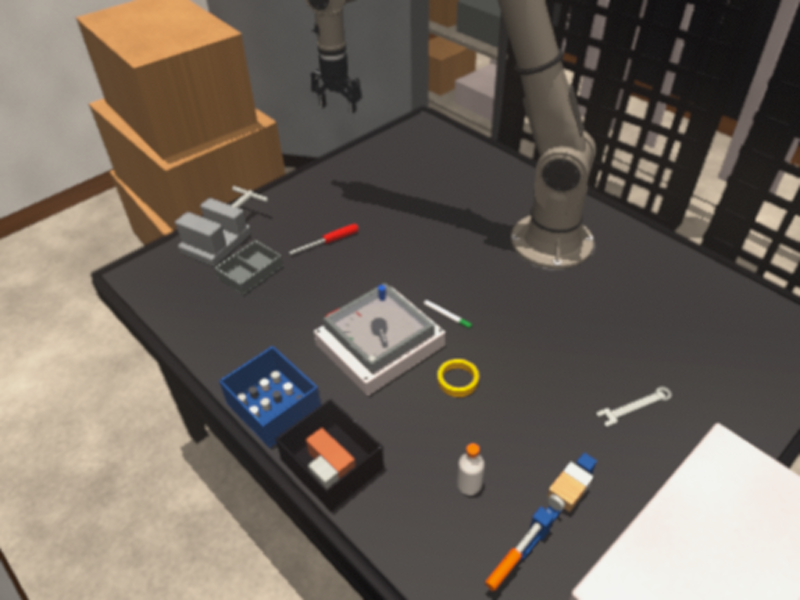

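View pics/side0.png

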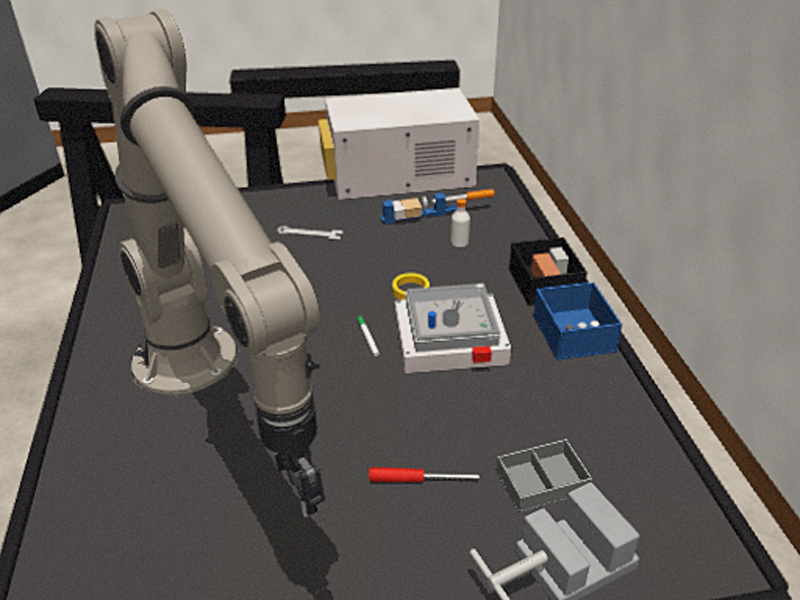

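View pics/wrist0.png

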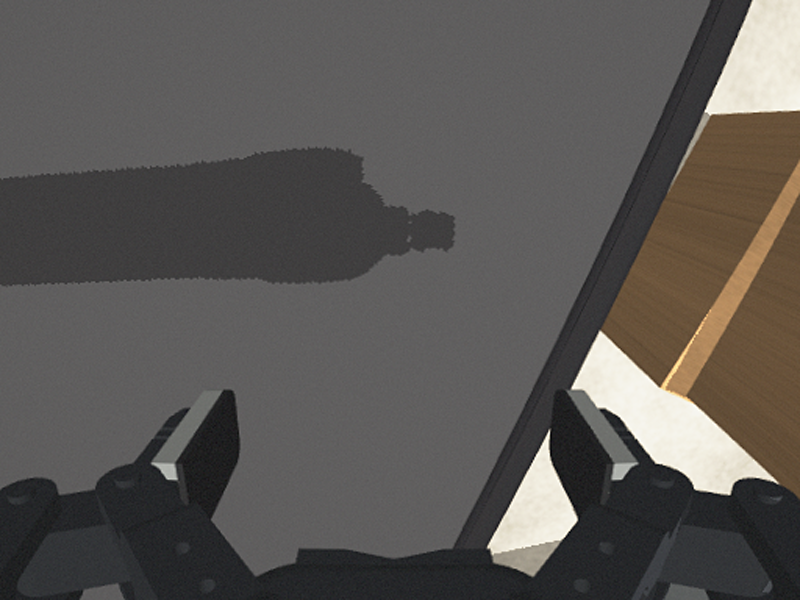

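```bash
cat > h.py <<'E'
import numpy as np,cv2
def load(n): return np.load(f"pics/{n}.npy",allow_pickle=True).item()
def ray(c,u,v):
    d=np.array([(u-c["cx"])/c["fx"],(v-c["cy"])/c["fy"]]); s=d.copy()
    for _ in range(20): s=d/(1+c["k1"]*(s@s))
    P=np.array(c["pose"]); return P[:3,3],P[:3,:3]@np.array([s[0],s[1],1])
def atz(c,u,v,z):
    o,d=ray(c,u,v); return o+d*(z-o[2])/d[2]
def proj(c,p):
    P=np.array(c["pose"]); q=P[:3,:3].T@(np.array(p)-P[:3,3]); s=q[:2]/q[2]; s=s*(1+c["k1"]*(s@s))
    return np.array([c["fx"]*s[0]+c["cx"],c["fy"]*s[1]+c["cy"]])
def tri(c1,p1,c2,p2):
    o1,d1=ray(c1,*p1);o2,d2=ray(c2,*p2)
    A=np.stack([d1,-d2],1);x=np.linalg.lstsq(A,o2-o1,rcond=None)[0]
    a=o1+x[0]*d1;b=o2+x[1]*d2
    return (a+b)/2,np.linalg.norm(a-b)
def crop(c,u0,v0,w,h,k,fn):
    im=c["pixels"][v0:v0+h,u0:u0+w,::-1]
    cv2.imwrite(fn,cv2.resize(im,(w*k,h*k),interpolation=cv2.INTER_CUBIC))
E
python3 - <<'E'
from h import *
crop(load("side0"),240,170,100,75,8,"pics/side0c.png")
crop(load("scene0"),190,175,100,75,8,"pics/scene0c.png")
E
```

```text
(no output)
```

View pics/side0c.png

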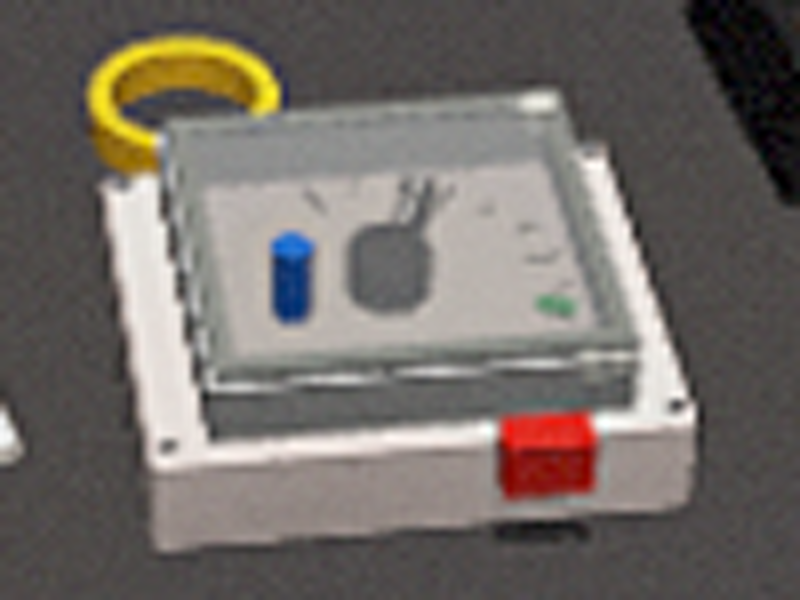

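View pics/scene0c.png

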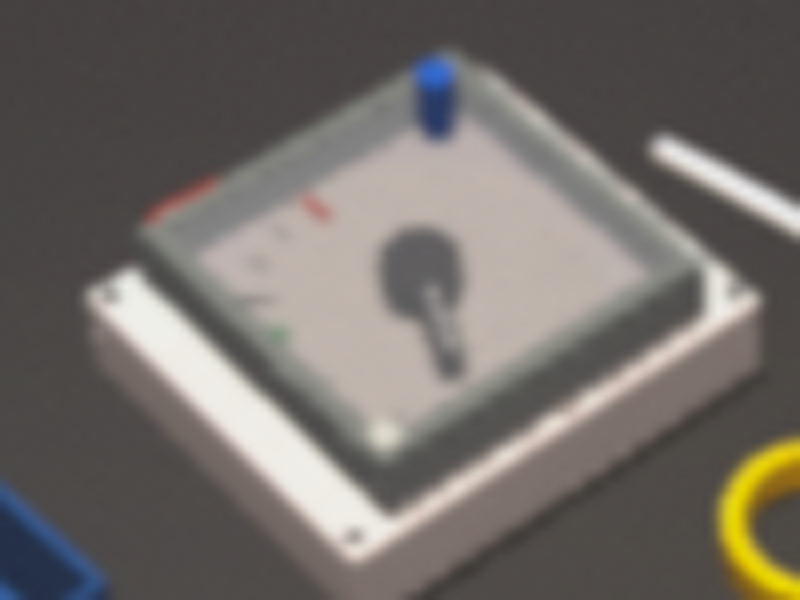

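Run:
```python
from h import *
from scipy.optimize import least_squares
s=load("side0");c=load("scene0")
f=lambda X,Y,u0,v0:np.array([u0+(X+.5)/8-.5,v0+(Y+.5)/8-.5])
obs=[]
for P,X,Y in [((-50,-50,121),292,240),((80,80,88),540,102),((-115,-100,50),150,470),((115,-100,50),694,412),((115,100,50),603,146),((-115,100,50),105,183)]:
    obs.append((s,P,f(X,Y,240,170)))
for P,X,Y in [((-50,-50,121),434,72),((80,80,88),385,433),((115,100,50),355,562),((115,-100,50),88,293),((-115,100,50),764,297)]:
    obs.append((c,P,f(X,Y,190,175)))
def W(p,P):
    P=np.array(P)/1000;cs,sn=np.cos(p[2]),np.sin(p[2])
    return np.array([p[0]+cs*P[0]-sn*P[1],p[1]+sn*P[0]+cs*P[1],P[2]])
def res(p): return np.concatenate([proj(k,W(p,P))-u for k,P,u in obs])
r=least_squares(res,[.6,-.05,0],loss='soft_l1');p=r.x
print(p);print(np.round(res(p).reshape(-1,2),2))
np.save("timer.npy",p)
def loc(w): 
    d=np.array(w[:2])-p[:2];cs,sn=np.cos(p[2]),np.sin(p[2]);return 1000*np.array([cs*d[0]+sn*d[1],-sn*d[0]+cs*d[1]])
# dial features at deck
def ap(k,X,Y,z):
    u=f(X,Y,*((240,170) if k is s else (190,175)));l=loc(atz(k,*u,z));return np.round(l,1),np.hypot(*l).round(1),np.arctan2(l[1],l[0]).round(3)
print("flag side",ap(s,540,297,.052),ap(s,575,312,.052));print("flag scene",ap(c,280,335,.052))
print("mark scene",ap(c,317,207,.051),"pointer tip scene",ap(c,455,375,.074),"hub",ap(c,420,270,.074))
print("ptr side",ap(s,425,185,.074),"hub side", ap(s,390,240,.074))
for n,P in dict(tab=(50,-115,42),post=(-50,-50,121),pivot=(80,80,80)).items(): print(n,W(p,P))
for k,z,u in [("tape c",0.02,(458*.64,377*.64)),("pen a",.006,(425*.64,302*.64)),("pen b",.006,(468*.64,325*.64)),("glue top",.13,(473*.64,450*.64)),("tray",.03,(248*.64,266*.64)),("drv a",.01,(290*.64,253*.64)),("drv b",.01,(357*.64,230*.64))]: print(k,atz(c,*u,z).round(3))
```

```text
[ 0.58701574 -0.04946705 -0.06694182]
[[-0.32  0.02]
 [-0.77 -0.41]
 [-0.2  -0.92]
 [ 0.28  0.61]
 [-0.85 -1.38]
 [-0.96 -1.24]
 [-0.44 -0.05]
 [-0.34  0.03]
 [-0.62 -0.04]
 [-1.06  0.01]
 [-0.6   0.01]]
flag side (array([ 65.5, -15.8]), np.float64(67.4), np.float64(-0.236)) (array([ 78.5, -27.8]), np.float64(83.3), np.float64(-0.341))
flag scene (array([ 62.5, -19.6]), np.float64(65.5), np.float64(-0.304))
mark scene (array([  2.1, -72.7]), np.float64(72.7), np.float64(-1.542)) pointer tip scene (array([29.6, 64.6]), np.float64(71.1), np.float64(1.141)) hub (array([3. , 6.5]), np.float64(7.2), np.float64(1.14))
ptr side (array([24.3, 41.2]), np.float64(47.8), np.float64(1.038)) hub side (array([2.5, 4.2]), np.float64(4.9), np.float64(1.039))
tab [ 0.62921119 -0.16755407  0.042     ]
post [ 0.53378314 -0.09601047  0.121     ]
pivot [0.67218791 0.02500242 0.08      ]
tape c [0.537 0.156 0.02 ]
pen a [ 0.414 -0.07   0.006]
pen b [0.395 0.057 0.006]
glue top [0.708 0.349 0.13 ]
tray [ 0.665 -0.465  0.03 ]
drv a [ 0.544 -0.451  0.01 ]
drv b [ 0.353 -0.398  0.01 ]
```

```bash
cat > t.py <<'E'
import sys,numpy as np
from rig import get_obs
from scipy.spatial.transform import Rotation as R
p=np.load("timer.npy")
def W(x,y,z):
    c,s=np.cos(p[2]),np.sin(p[2]);return np.array([p[0]+(c*x-s*y)/1000,p[1]+(s*x+c*y)/1000,z/1000])
def loc(w):
    d=np.array(w[:2])-p[:2];c,s=np.cos(p[2]),np.sin(p[2]);return 1000*np.array([c*d[0]+s*d[1],-s*d[0]+c*d[1]])
def target(yawl):
    a=yawl+p[2];return R.from_matrix(np.array([[np.cos(a),np.sin(a),0],[np.sin(a),-np.cos(a),0],[0,0,-1]]))
def show():
    o=get_obs();Q=R.from_rotvec(o["eef_rot"]);x=Q.as_matrix()[:,0]
    print("t",round(float(o["t"]),2),"loc",loc(o["position"]).round(1),"z",round(o["position"][2]*1000,1),"yawl",round(np.arctan2(x[1],x[0])-p[2],3),"F",np.round(o["contact_force"],1),"j7",round(o["joint_pos"][6],2),"w",round(float(o["width"]),2))
    return o,Q
def go(*rows):
    o,Q=show()
    for x,y,z,yl in rows:
        d=Q.inv().apply(W(x,y,z)-o["position"])*100;r=(Q.inv()*target(yl)).as_rotvec()
        print(np.round(d,1).tolist(),np.round(r,2).tolist())
if __name__=="__main__":
    a=[float(v) for v in sys.argv[1:]]
    go(*[a[i:i+4] for i in range(0,len(a),4)])
E
python3 t.py 50 -160 200 1.571
```

```text
t 0.15 loc [-323.1 -582.5] z 230.5 yawl 0.422 F [ 1.2  0.5 -0.4] j7 -0.05 w 1.0
[51.3, -23.3, 3.1] [-0.0, -0.0, -1.15]
```

Call:
apply_moves:
  moves:
    - [5,-2.3,0.3,0,0,-0.14]
    - [10,-4.6,0.6,0,0,-0.28]
    - [15,-6.9,0.9,0,0,-0.42]
    - [20,-9.2,1.2,0,0,-0.56]
    - [25,-11.5,1.5,0,0,-0.7]
  grip: 0

```text
t: 0.65
position: [0.4032, -0.4312, 0.2175]
eef_rot: [2.71, 1.589, -0.0]
contact_force: [0.3, -0.1, -0.4]
width: 0.145
```

```bash
python3 t.py 50 -160 200 1.571
```

```text
t 0.65 loc [-157.8 -393.2] z 217.5 yawl 1.127 F [ 0.3 -0.1 -0.4] j7 0.18 w 0.15
[30.0, 8.8, 1.7] [-0.0, 0.0, -0.44]
```

Call:
apply_moves:
  moves:
    - [5,1.5,0.3,0,0,-0.1]
    - [10,3,0.6,0,0,-0.2]
    - [15,4.5,1,0,0,-0.3]
    - [20,6,1.3,0,0,-0.44]
    - [24,7.2,1.5,0,0,-0.44]

```text
t: 1.15
position: [0.5834, -0.259, 0.2024]
eef_rot: [-2.302, -2.137, 0.001]
contact_force: [0.2, -1.0, 0.7]
width: -0.0
```

```bash
python3 t.py 50 -160 200 1.571 50 -160 37 1.571
```

```text
t 1.15 loc [  10.4 -209.3] z 202.4 yawl 1.564 F [ 0.2 -1.   0.7] j7 0.16 w -0.0
[5.0, 3.9, 0.2] [-0.0, 0.0, -0.01]
[5.0, 3.9, 16.5] [-0.0, 0.0, -0.01]
```

Call:
apply_moves:
  moves:
    - [3,3.9,0.2,0,0,0]
    - [3,3.9,0.2,0,0,0]
    - [3,3.9,0.2,0,0,0]

```text
t: 1.45
position: [0.6242, -0.2319, 0.1999]
eef_rot: [-2.3, -2.138, 0.001]
contact_force: [-0.2, -1.6, 0.1]
width: 0.001
```

```bash
cat > cap.py <<'E'
import sys,numpy as np,cv2
from rig import capture
for a in sys.argv[2:]:
    c=capture(a);np.save(f"pics/{a}{sys.argv[1]}.npy",c,allow_pickle=True)
    cv2.imwrite(f"pics/{a}{sys.argv[1]}.png",cv2.resize(c["pixels"][:,:,::-1],(800,600),interpolation=cv2.INTER_CUBIC))
E
python3 cap.py 1 wrist; python3 t.py 50 -160 37 1.571
```

```text
t 1.5 loc [  48.3 -181.7] z 200.1 yawl 1.562 F [-0.2 -1.5 -0.4] j7 0.09 w 0.0
[2.2, 0.2, 16.3] [-0.0, 0.0, -0.01]
```

View pics/wrist1.png

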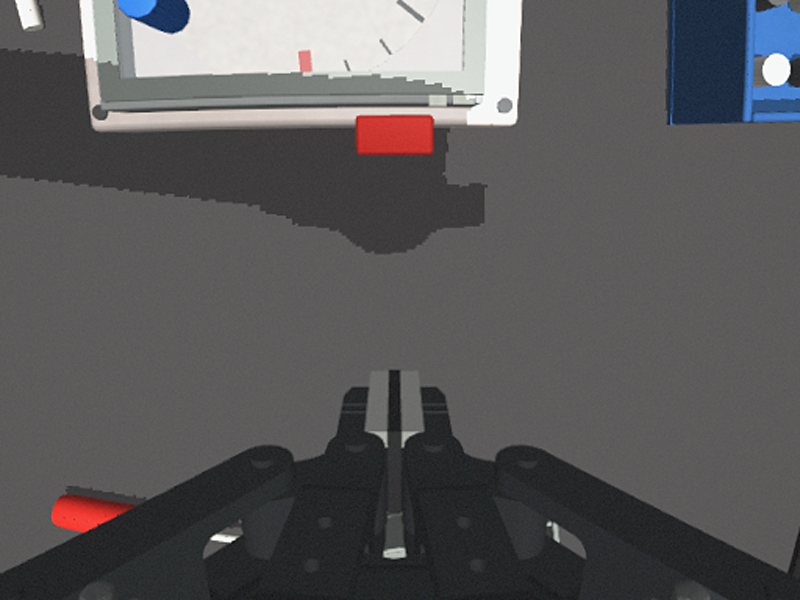

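The wrist picture shows the tab at (395,135), its outer edge at row ~154, directly ahead of the shut fingers (395,400). I'll use it to check the timer pose.

Run:
```python
from h import *
import t
c=load("wrist1")
for n,(X,Y),z in [("tab outer L",(357,154),.042),("tab outL z57",(357,152),.057),("tab outR z57",(433,152),.057),("house corner nr",(92,130),.05),("house corner far",(518,125),.05),("redmark",(305,61),.05)]:
    w=atz(c,(X+.5)*.64-.5,(Y+.5)*.64-.5,z);print(n,t.loc(w).round(1))
```

```text
tab outer L [  28.7 -114.3]
tab outL z57 [  29.7 -112.9]
tab outR z57 [  68.7 -113.1]
house corner nr [-114.   -97.8]
house corner far [113.7 -99.4]
redmark [  3.6 -67. ]
```

Call:
apply_moves:
  moves:
    - [0,0.2,4,0,0,0]
    - [0,0.2,8,0,0,0]
    - [0,0.2,12,0,0,0]
    - [0,0.2,15.8,0,0,0]
    - [0,0.2,16.3,0,0,0]

```text
t: 2.0
position: [0.6198, -0.2351, 0.0326]
eef_rot: [-2.301, -2.126, 0.011]
contact_force: [-1.2, -0.1, -0.7]
width: 0.001
```

```bash
python3 t.py 50 -128 37 1.571 50 -116 37 1.571
```

```text
t 2.0 loc [  45.1 -183. ] z 32.6 yawl 1.559 F [-1.2 -0.1 -0.7] j7 0.03 w 0.0
[5.5, 0.4, -0.4] [-0.01, -0.0, -0.01]
[6.7, 0.4, -0.4] [-0.01, -0.0, -0.01]
```

Call:
apply_moves:
  moves:
    - [2.5,0.4,-0.4,0,0,0]
    - [5,0.4,-0.4,0,0,0]
    - [5.5,0.4,-0.4,0,0,0]
    - [5.8,0.4,-0.4,0,0,0]
    - [6.1,0.4,-0.4,0,0,0]

```text
t: 2.5
position: [0.6344, -0.1766, 0.0431]
eef_rot: [2.304, 2.13, -0.002]
contact_force: [-0.6, -3.3, 2.4]
width: -0.0
```

```bash
python3 t.py 50 -116 37 1.571
```

```text
t 2.5 loc [  55.8 -123.7] z 43.1 yawl 1.559 F [-0.6 -3.3  2.4] j7 -0.06 w -0.0
[0.8, -0.6, 0.6] [0.0, 0.0, -0.01]
```

Call:
apply_moves:
  moves:
    - [0.3,0,0,0,0,0]
    - [0.6,0,0,0,0,0]
    - [0.8,0,0,0,0,0]
    - [0.8,0,0,0,0,0]

```text
t: 2.9
position: [0.6349, -0.1692, 0.0423]
eef_rot: [2.304, 2.13, -0.005]
contact_force: [0.8, -7.3, 3.7]
width: -0.002
```

```bash
python3 t.py 50 -113 37 1.571
```

```text
t 2.9 loc [  55.8 -116.3] z 42.3 yawl 1.56 F [ 0.8 -7.3  3.7] j7 -0.07 w -0.0
[0.3, -0.6, 0.5] [0.0, 0.0, -0.01]
```

Call:
apply_moves:
  moves:
    - [0.3,0,0,0,0,0]
    - [0.5,0,0,0,0,0]
    - [0.5,0,0,0,0,0]

```text
t: 3.2
position: [0.6349, -0.1691, 0.0425]
eef_rot: [2.303, 2.125, -0.01]
contact_force: [-0.8, -13.5, 2.8]
width: -0.001
```

```bash
python3 t.py 50 -113 37 1.571
```

```text
t 3.2 loc [  55.8 -116.2] z 42.5 yawl 1.557 F [ -0.8 -13.5   2.8] j7 -0.08 w -0.0
[0.3, -0.6, 0.5] [0.0, 0.01, -0.01]
```

Call:
apply_moves:
  moves:
    - [-1.5,0,0,0,0,0]
    - [-2.5,0,-2,0,0,0]
    - [-2.5,0,-6,0,0,0]
    - [-2.5,0,-10,0,0,0]
    - [-2.5,0,-13,0,0,0]

```text
t: 3.7
position: [0.634, -0.1837, 0.1737]
eef_rot: [-2.303, -2.136, -0.004]
contact_force: [0.0, -0.4, 0.2]
width: 0.001
```

```bash
python3 t.py -24 -76 175 2.356
```

```text
t 3.7 loc [  55.8 -130.8] z 173.7 yawl 1.563 F [ 0.  -0.4  0.2] j7 0.0 w 0.0
[5.4, -8.0, -0.1] [0.0, -0.0, -0.79]
```

Call:
apply_moves:
  moves:
    - [1.5,-3,0,0,0,-0.14]
    - [3,-6,0,0,0,-0.28]
    - [5,-8,0,0,0,-0.42]
    - [5.4,-8,0,0,0,-0.56]
    - [5.4,-8,0,0,0,-0.7]

```text
t: 4.2
position: [0.5568, -0.1222, 0.1715]
eef_rot: [-1.419, -2.801, -0.002]
contact_force: [-0.2, -0.5, -0.4]
width: -0.004
```

```bash
python3 cap.py 2 side; python3 -c "
from h import *
crop(load('side2'),240,160,100,75,8,'pics/side2c.png')"; python3 t.py -24 -76 175 2.356  -24 -76 97 2.356
```

```text
t 4.25 loc [-24.9 -75.5] z 171.4 yawl 2.273 F [0.1 0.1 0.1] j7 0.61 w 0.0
[-0.1, 0.0, -0.4] [0.0, -0.0, -0.08]
[-0.1, 0.0, 7.4] [0.0, -0.0, -0.08]
```

View pics/side2c.png

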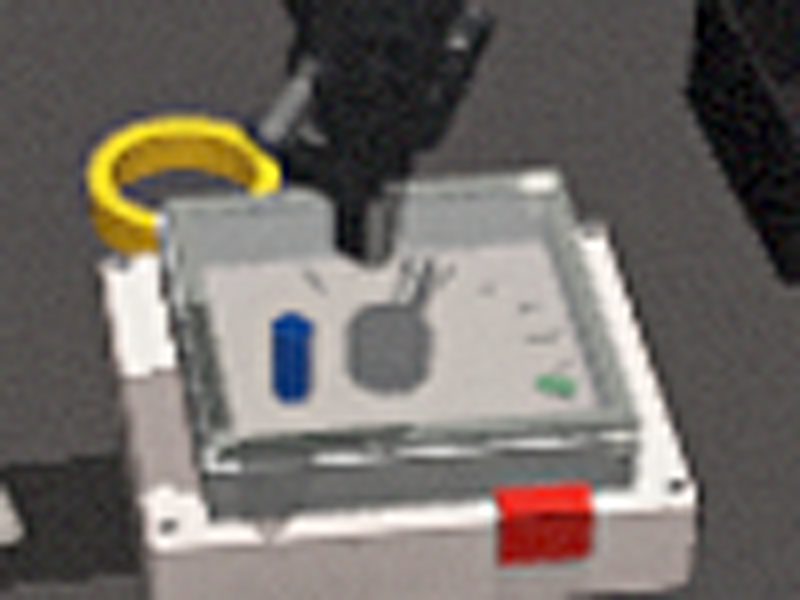

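Call:
apply_moves:
  moves:
    - [0,0,2.5,0,0,-0.08]
    - [0,0,5,0,0,-0.08]
    - [0,0,7,0,0,-0.08]
    - [0,0,7.4,0,0,-0.08]
    - [0,0,7.4,0,0,-0.08]

```text
t: 4.75
position: [0.5572, -0.1245, 0.097]
eef_rot: [-1.32, -2.848, -0.001]
contact_force: [0.5, -1.0, 0.1]
width: 0.002
```

```bash
cat > cov.py <<'E'
import sys,numpy as np,t
off=float(sys.argv[1]);rows=[]
for th in map(float,sys.argv[2:]):
    a=-3*np.pi/4-th; P=np.array([80,80])+183.8*np.array([np.cos(a),np.sin(a)]); tau=a-np.pi/2
    q=P-off*np.array([np.cos(tau),np.sin(tau)]); rows.append((q[0],q[1],97,(tau)%(2*np.pi)))
t.go(*rows)
E
python3 cov.py 19 0 .12 .24 .36 .48
```

```text
t 4.75 loc [-24.8 -76.9] z 97.0 yawl 2.341 F [ 0.5 -1.   0.1] j7 0.62 w 0.0
[1.8, 0.1, 0.0] [-0.0, -0.0, -0.02]
[4.0, -0.0, 0.0] [-0.0, -0.0, 0.1]
[6.2, 0.1, 0.0] [-0.0, -0.0, 0.22]
[8.4, 0.5, 0.0] [-0.0, -0.0, 0.34]
[10.5, 1.2, 0.0] [-0.0, -0.0, 0.46]
```

Call:
apply_moves:
  moves:
    - [1.8,0.1,0,0,0,-0.02]
    - [2.9,0,0,0,0,0.04]
    - [4,0,0,0,0,0.1]
    - [5.1,0,0,0,0,0.16]
    - [6.2,0.1,0,0,0,0.22]

```text
t: 5.25
position: [0.5194, -0.0771, 0.0993]
eef_rot: [1.628, 2.684, 0.002]
contact_force: [1.3, -1.1, -0.2]
width: -0.003
```

```bash
python3 cov.py 19 .24 .34 .44 .54 .64 .74
```

```text
t 5.25 loc [-65.6 -32.1] z 99.3 yawl 2.118 F [ 1.3 -1.1 -0.2] j7 0.35 w -0.0
[0.1, -0.1, 0.2] [0.0, 0.0, 0.0]
[2.0, -0.2, 0.2] [0.0, 0.0, 0.1]
[3.8, -0.1, 0.2] [0.0, 0.0, 0.2]
[5.6, 0.2, 0.2] [0.0, 0.0, 0.3]
[7.4, 0.6, 0.2] [0.0, 0.0, 0.4]
[9.2, 1.2, 0.2] [0.0, 0.0, 0.5]
```

Moving with little force (the lid is free). Continue the arc.

Call:
apply_moves:
  moves:
    - [2,-0.2,0.2,0,0,0.1]
    - [3.8,-0.1,0.2,0,0,0.2]
    - [5.6,0.2,0.2,0,0,0.3]
    - [7.4,0.6,0.2,0,0,0.4]
    - [9.2,1.2,0.2,0,0,0.5]

```text
t: 5.75
position: [0.4873, 0.0104, 0.0973]
eef_rot: [2.243, 2.196, 0.003]
contact_force: [1.0, -1.1, 0.3]
width: 0.001
```

```bash
python3 cov.py 19 .74 .84 .94 1.04 1.14 1.24; python3 cap.py 3 side
```

```text
t 5.75 loc [-103.5   53. ] z 97.3 yawl 1.616 F [ 1.  -1.1  0.3] j7 -0.29 w 0.0
[-0.0, 0.1, 0.0] [0.0, 0.0, 0.0]
[1.8, -0.0, 0.0] [0.0, 0.0, 0.1]
[3.7, 0.1, 0.0] [0.0, -0.0, 0.2]
[5.5, 0.3, 0.0] [0.0, -0.0, 0.3]
[7.3, 0.8, 0.0] [0.0, -0.0, 0.4]
[9.0, 1.4, 0.0] [0.0, -0.0, 0.5]
```

View pics/side3.png

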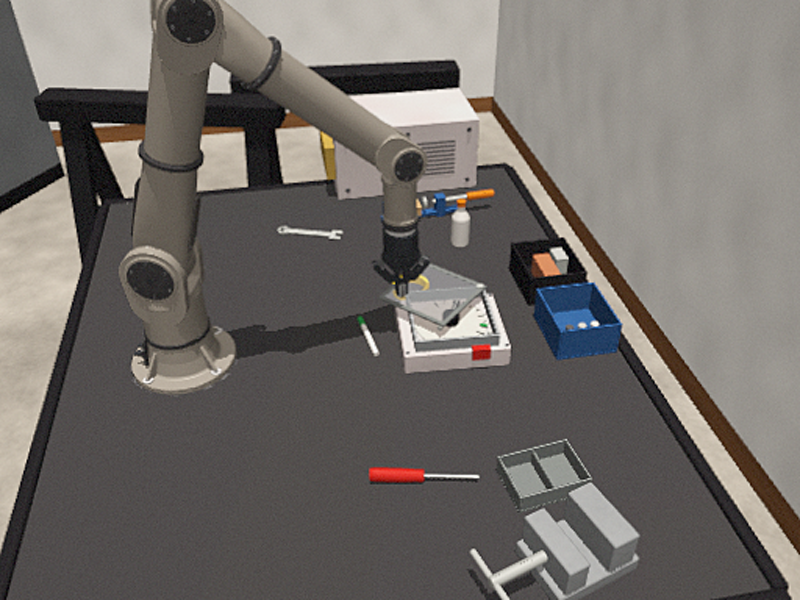

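The cover is swung about halfway, with the finger behind the post at about (402,285).

Call:
apply_moves:
  moves:
    - [1.8,0,0,0,0,0.1]
    - [3.7,0.1,0,0,0,0.2]
    - [5.5,0.3,0,0,0,0.3]
    - [7.3,0.8,0,0,0,0.4]
    - [9,1.4,0,0,0,0.5]

```text
t: 6.3
position: [0.5022, 0.1, 0.0968]
eef_rot: [2.716, 1.577, 0.001]
contact_force: [1.0, -0.9, -0.3]
width: -0.005
```

```bash
python3 cov.py 19 1.24 1.34 1.44 1.54 1.6 1.62
```

```text
t 6.3 loc [-94.6 143.4] z 96.8 yawl 1.119 F [ 1.  -0.9 -0.3] j7 -0.95 w -0.01
[0.1, 0.1, -0.0] [0.0, -0.0, 0.0]
[1.9, -0.0, -0.0] [0.0, -0.0, 0.1]
[3.8, 0.1, -0.0] [0.0, -0.0, 0.2]
[5.6, 0.4, -0.0] [0.0, -0.0, 0.3]
[6.7, 0.6, -0.0] [0.0, -0.0, 0.36]
[7.0, 0.7, -0.0] [0.0, -0.0, 0.38]
```

Call:
apply_moves:
  moves:
    - [1.9,0,0,0,0,0.1]
    - [3.8,0.1,0,0,0,0.2]
    - [5.6,0.4,0,0,0,0.3]
    - [6.7,0.6,0,0,0,0.36]
    - [7,0.7,0,0,0,0.38]

```text
t: 6.8
position: [0.5434, 0.1584, 0.0968]
eef_rot: [-2.963, -1.042, -0.003]
contact_force: [-0.9, -0.1, 0.7]
width: -0.001
```

Call:
apply_moves:
  moves:
    - [0,0,0,0,0,0]
    - [-1,0,0,0,0,0]
    - [-2,0,-3,0,0,0]
    - [-2,0,-7,0,0,0]
    - [-2,0,-11,0,0,0]

```text
t: 7.3
position: [0.525, 0.1426, 0.2065]
eef_rot: [2.964, 1.039, -0.004]
contact_force: [0.4, -0.5, -0.4]
width: 0.002
```

```bash
python3 cap.py 4 side scene; python3 -c "
from h import *
crop(load('side4'),230,160,100,75,8,'pics/side4c.png')
crop(load('scene4'),190,165,130,90,6,'pics/scene4c.png')"; python3 t.py 0 0 200 2.6
```

```text
t 7.4 loc [-70.4 189.7] z 211.8 yawl 0.741 F [-0.  -0.1 -0.5] j7 -1.32 w -0.0
[-7.6, 18.7, 1.2] [0.01, -0.0, -1.86]
```

View pics/side4c.png

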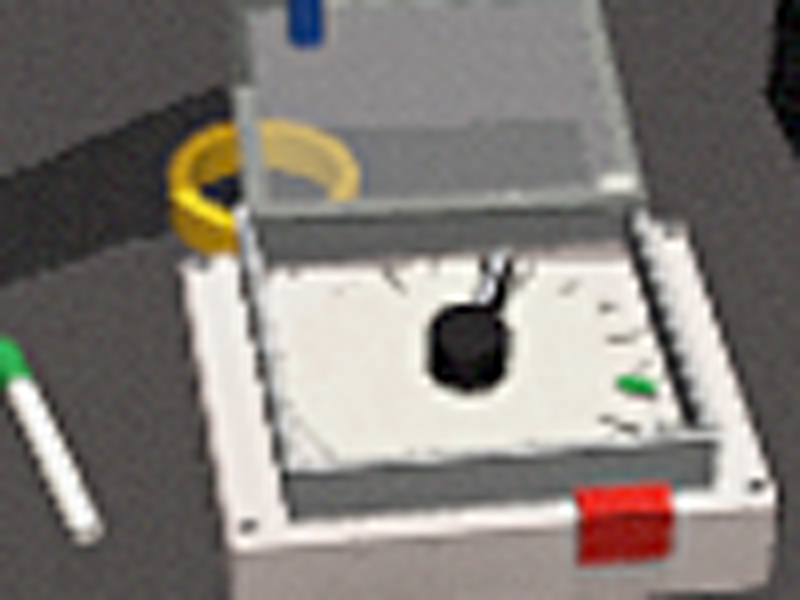

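View pics/scene4c.png

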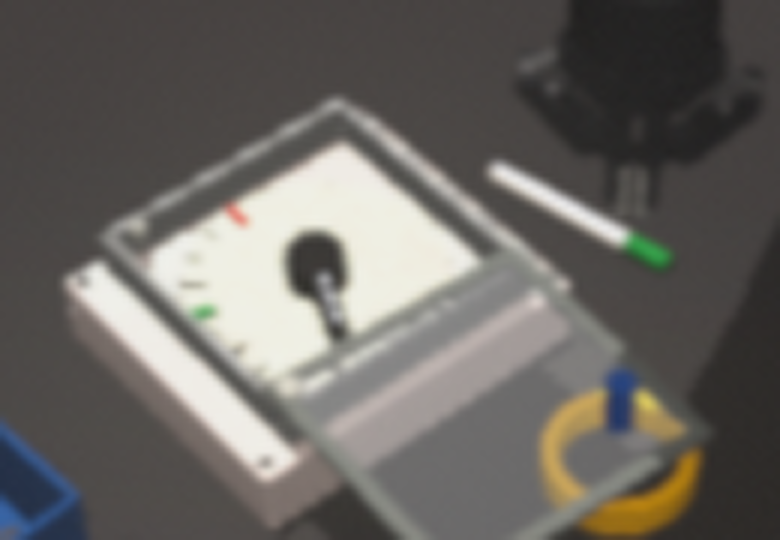

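Call:
apply_moves:
  moves:
    - [-2,4.5,0.2,0,0,-0.14]
    - [-3.5,9,0.2,0,0,-0.28]
    - [-5,13.5,0.2,0,0,-0.42]
    - [-7,17,0.2,0,0,-0.56]
    - [-7.6,18.7,0.2,0,0,-0.7]

```text
t: 7.9
position: [0.5827, -0.0564, 0.2028]
eef_rot: [2.429, 1.991, -0.006]
contact_force: [1.3, -0.5, -0.7]
width: 0.004
```

```bash
python3 cap.py 5 wrist;python3 t.py 0 0 210 2.65
```

```text
t 7.95 loc [-2.9 -8.8] z 202.8 yawl 1.442 F [ 0.7 -1.5 -0.6] j7 -0.27 w 0.0
[0.9, 0.2, -0.7] [-0.0, 0.0, -1.21]
```

View pics/wrist5.png

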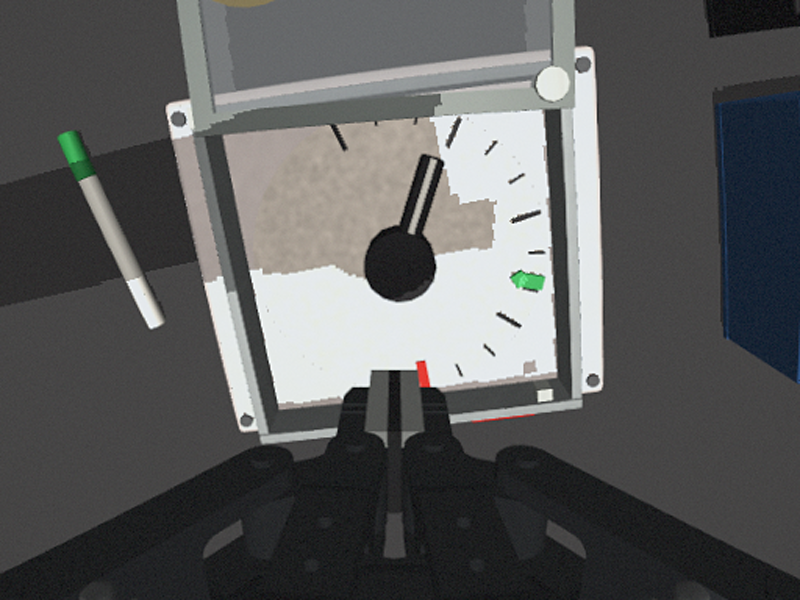

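Excellent overhead view: pointer tip at about (432,157), hub (400,263), flag tip (512,281), red mark (424,375).

```bash
cat > m.py <<'E'
from h import *
import t,sys
c=load(sys.argv[1])
for a in sys.argv[2:]:
    n,X,Y,z=a.split(",");w=atz(c,(float(X)+.5)*.64-.5,(float(Y)+.5)*.64-.5,float(z)/1000);l=t.loc(w)
    print(n,l.round(1),np.hypot(*l).round(1),np.arctan2(l[1],l[0]).round(3))
E
python3 m.py wrist5 tip,432,157,74 flagtip,512,281,53 flagend,544,282,53 hub,400,262,74 mark,422,362,51 tick,525,216,50
python3 -c "
from h import *
crop(load('wrist5'),220,80,150,110,5,'pics/w5c.png')"
```

```text
tip [21.9 53.6] 58.0 1.183
flagtip [ 60.3 -20.4] 63.6 -0.326
flagend [ 78.3 -23.3] 81.7 -0.289
hub [-0.4  3.4] 3.5 1.673
mark [  4.3 -63.5] 63.6 -1.503
tick [70.7 14.8] 72.2 0.206
```

View pics/w5c.png

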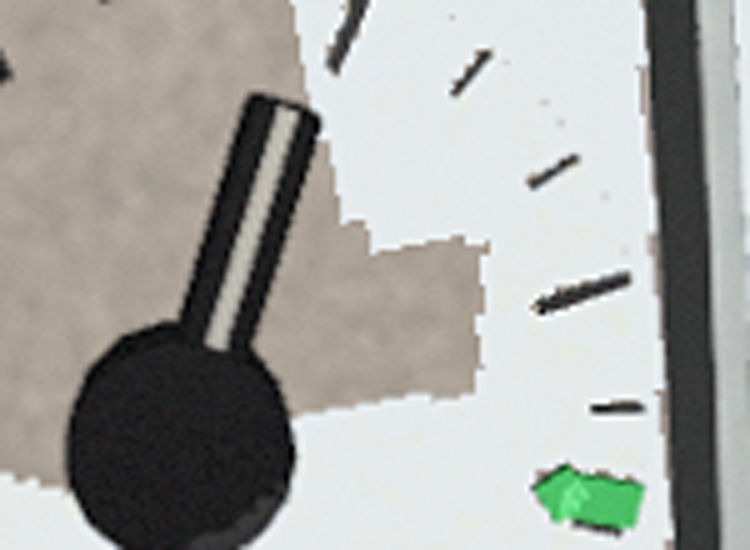

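```bash
cat > dl.py <<'E'
import sys,numpy as np,t
# off (mm along ACW tangent; + = ACW side), z, phis
off,z=float(sys.argv[1]),float(sys.argv[2]);rows=[]
for ph in map(float,sys.argv[3:]):
    q=42*np.array([np.cos(ph),np.sin(ph)])+off*np.array([-np.sin(ph),np.cos(ph)]);rows.append((q[0],q[1],z,ph+np.pi/2))
t.go(*rows)
E
python3 dl.py 30 200 1.16
```

```text
t 7.95 loc [-2.9 -8.8] z 202.8 yawl 1.442 F [ 0.7 -1.5 -0.6] j7 -0.27 w 0.0
[5.8, -1.5, 0.3] [-0.0, 0.0, -1.29]
```

Call:
apply_moves:
  moves:
    - [2,-0.5,0.3,0,0,-0.14]
    - [4,-1,0.3,0,0,-0.28]
    - [5.8,-1.5,0.3,0,0,-0.42]
    - [5.8,-1.5,0.3,0,0,-0.56]
    - [5.8,-1.5,0.3,0,0,-0.7]

```text
t: 8.45
position: [0.5792, 0.0119, 0.2002]
eef_rot: [-1.587, -2.71, 0.001]
contact_force: [0.2, -0.3, 0.7]
width: -0.002
```

Call:
apply_moves:
  moves:
    - [0,0,0,0,0,-0.14]
    - [0,0,0,0,0,-0.28]
    - [0,0,0,0,0,-0.42]
    - [0,0,0,0,0,-0.56]
    - [0,0,0,0,0,-0.56]

```text
t: 8.95
position: [0.5794, 0.0108, 0.2002]
eef_rot: [-0.788, -3.04, 0.001]
contact_force: [0.3, 0.2, -0.2]
width: -0.0
```

```bash
python3 dl.py 30 110 1.16; python3 dl.py 30 60 1.16
```

```text
t 8.95 loc [-11.6  59.6] z 200.2 yawl 2.701 F [ 0.3  0.2 -0.2] j7 0.79 w -0.0
[-0.5, -0.8, 9.0] [-0.0, -0.0, -0.03]
t 8.95 loc [-11.6  59.6] z 200.2 yawl 2.701 F [ 0.3  0.2 -0.2] j7 0.79 w -0.0
[-0.5, -0.8, 14.0] [-0.0, -0.0, -0.03]
```

Call:
apply_moves:
  moves:
    - [-0.5,-0.8,3,0,0,-0.03]
    - [-0.5,-0.8,6,0,0,-0.03]
    - [-0.5,-0.8,9,0,0,-0.03]
    - [-0.5,-0.8,10,0,0,-0.03]
    - [-0.5,-0.8,10,0,0,-0.03]

```text
t: 9.45
position: [0.5795, 0.0013, 0.0993]
eef_rot: [-0.743, -3.049, 0.002]
contact_force: [0.3, 0.2, 0.1]
width: 0.0
```

```bash
python3 cap.py 6 side wrist;python3 -c "
from h import *
crop(load('side6'),230,140,100,75,8,'pics/side6c.png')"; python3 dl.py 30 59 1.16
```

```text
t 9.55 loc [-8.5 50.7] z 101.9 yawl 2.731 F [-0.2  0.6  0.5] j7 0.78 w -0.0
[0.2, -0.1, 4.3] [0.0, 0.0, 0.0]
```

View pics/side6c.png

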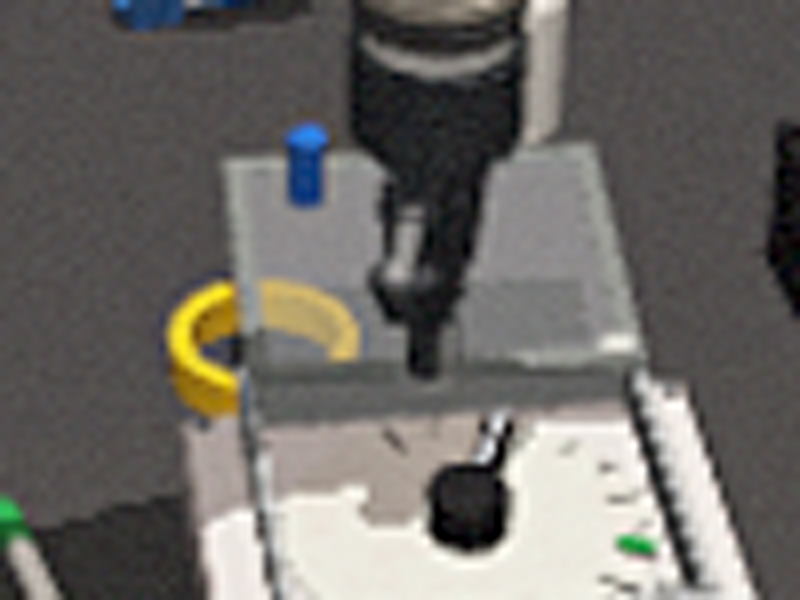

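View pics/wrist6.png

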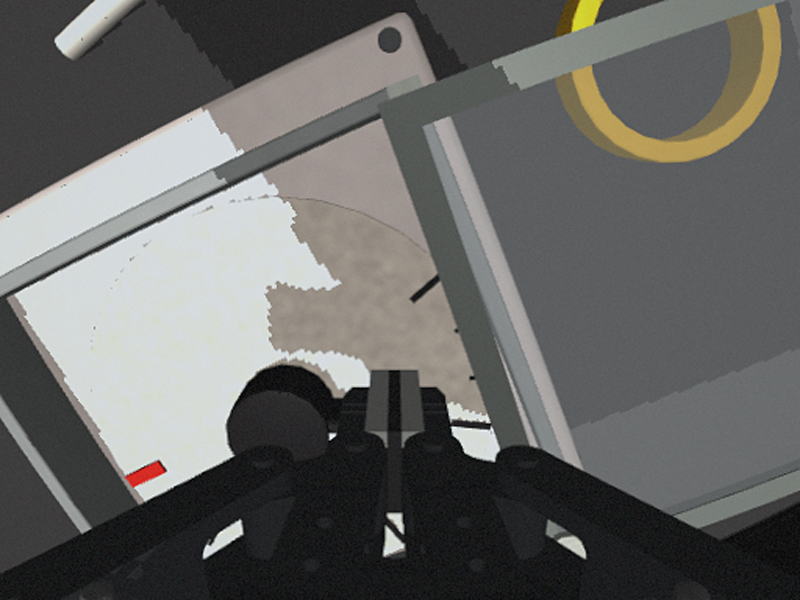

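Call:
apply_moves:
  moves:
    - [0,-0.5,0,0,0,0]
    - [0,-0.6,1.2,0,0,0]
    - [0,-0.6,2.4,0,0,0]
    - [0,-0.6,3.4,0,0,0]
    - [0,-0.6,4,0,0,0]

```text
t: 10.05
position: [0.5775, -0.004, 0.0591]
eef_rot: [-0.741, -3.051, 0.001]
contact_force: [0.1, 0.3, -0.3]
width: -0.002
```

```bash
sed -i 's/q=42/q=R*/; s/^off,z=/R=float(sys.argv.pop(1));off,z=/' dl.py; sed -i 's/R\*\*/R*/' dl.py; python3 dl.py 37 30 59 1.16; python3 dl.py 38 17 59 1.16 1.06 .96 .86 .76
```

```text
t 10.05 loc [-12.6  44.8] z 59.1 yawl 2.732 F [ 0.1  0.3 -0.3] j7 0.75 w -0.0
[0.1, 0.1, 0.0] [-0.0, -0.0, 0.0]
t 10.05 loc [-12.6  44.8] z 59.1 yawl 2.732 F [ 0.1  0.3 -0.3] j7 0.75 w -0.0
[-1.2, 0.2, 0.0] [-0.0, -0.0, 0.0]
[-1.6, 0.3, 0.0] [-0.0, -0.0, 0.1]
[-2.0, 0.5, 0.0] [-0.0, -0.0, 0.2]
[-2.4, 0.5, 0.0] [-0.0, -0.0, 0.3]
[-2.9, 0.6, -0.0] [-0.0, -0.0, 0.4]
```

Call:
apply_moves:
  moves:
    - [-1.2,0.2,0,0,0,0]
    - [-1.6,0.3,0,0,0,0.1]
    - [-2,0.4,0,0,0,0.2]
    - [-2.4,0.5,0,0,0,0.3]
    - [-2.9,0.6,0,0,0,0.4]

```text
t: 10.55
position: [0.6064, -0.0117, 0.0602]
eef_rot: [-1.338, -2.839, 0.002]
contact_force: [-2.1, 0.5, -0.8]
width: 0.0
```

```bash
python3 dl.py 42 17 59 .76 .64 .52 .40 .28 .16
```

```text
t 10.55 loc [16.8 39. ] z 60.2 yawl 2.328 F [-2.1  0.5 -0.8] j7 0.42 w 0.0
[0.0, 0.3, 0.1] [-0.0, -0.0, -0.0]
[-0.5, 0.5, 0.1] [-0.0, -0.0, 0.12]
[-1.0, 0.6, 0.1] [-0.0, -0.0, 0.24]
[-1.6, 0.6, 0.1] [-0.0, -0.0, 0.36]
[-2.1, 0.6, 0.1] [-0.0, -0.0, 0.48]
[-2.6, 0.5, 0.1] [-0.0, -0.0, 0.6]
```

Pushing with ~2 N as expected.

Call:
apply_moves:
  moves:
    - [-0.5,0.5,0.1,0,0,0.12]
    - [-1,0.6,0.1,0,0,0.24]
    - [-1.6,0.6,0.1,0,0,0.36]
    - [-2.1,0.6,0.1,0,0,0.48]
    - [-2.6,0.5,0.1,0,0,0.6]

```text
t: 11.05
position: [0.6283, -0.0276, 0.0596]
eef_rot: [-2.119, -2.319, -0.002]
contact_force: [-0.8, 1.7, -2.0]
width: -0.002
```

```bash
python3 dl.py 42 17 59 .16 .04 -.08 -.2 -.32 -.44
```

```text
t 11.05 loc [39.8 24.6] z 59.6 yawl 1.728 F [-0.8  1.7 -2. ] j7 -0.08 w -0.0
[-0.1, -0.1, 0.1] [0.0, -0.0, -0.0]
[-0.6, 0.1, 0.1] [0.0, -0.0, 0.12]
[-1.1, 0.2, 0.1] [0.0, -0.0, 0.24]
[-1.7, 0.2, 0.1] [0.0, -0.0, 0.36]
[-2.2, 0.2, 0.1] [-0.0, -0.0, 0.48]
[-2.8, 0.1, 0.1] [-0.0, -0.0, 0.6]
```

Call:
apply_moves:
  moves:
    - [-0.6,0.1,0,0,0,0.12]
    - [-1.1,0.2,0,0,0,0.24]
    - [-1.7,0.2,0,0,0,0.36]
    - [-2.2,0.2,0,0,0,0.48]
    - [-2.8,0.1,0,0,0,0.6]

```text
t: 11.55
position: [0.6327, -0.0551, 0.0598]
eef_rot: [-2.709, -1.59, -0.004]
contact_force: [-0.8, 1.9, -1.6]
width: -0.004
```

```bash
python3 dl.py 42 17 59 -.44 -.56 -.68 -.8 -.92 -1.04
```

```text
t 11.55 loc [45.9 -2.5] z 59.8 yawl 1.128 F [-0.8  1.9 -1.6] j7 -0.56 w -0.0
[-0.0, -0.1, 0.1] [0.0, -0.0, -0.0]
[-0.5, 0.1, 0.1] [0.0, -0.0, 0.12]
[-1.1, 0.2, 0.1] [0.0, -0.0, 0.24]
[-1.6, 0.3, 0.1] [0.0, -0.0, 0.36]
[-2.2, 0.3, 0.1] [0.0, -0.0, 0.48]
[-2.7, 0.2, 0.1] [0.0, -0.0, 0.6]
```

Call:
apply_moves:
  moves:
    - [-0.5,0.1,0,0,0,0.12]
    - [-1.1,0.2,0,0,0,0.24]
    - [-1.6,0.3,0,0,0,0.36]
    - [-2.2,0.3,0,0,0,0.48]
    - [-2.7,0.2,0,0,0,0.6]

```text
t: 12.05
position: [0.6217, -0.0801, 0.0601]
eef_rot: [-3.058, -0.718, -0.005]
contact_force: [0.5, 1.2, -0.6]
width: 0.001
```

```bash
python3 cap.py 7 wrist; python3 dl.py 42 17 59 -1.04 -1.16 -1.28 -1.4 -1.5 -1.58
```

```text
t 12.1 loc [ 36.  -29.3] z 60.1 yawl 0.524 F [-0.2  0.1 -0.2] j7 -1.04 w 0.0
[0.1, -0.1, 0.1] [0.0, -0.0, -0.01]
[-0.4, 0.0, 0.1] [0.0, -0.0, 0.11]
[-1.0, 0.1, 0.1] [0.0, -0.0, 0.23]
[-1.5, 0.2, 0.1] [0.0, -0.0, 0.35]
[-2.0, 0.2, 0.1] [0.0, -0.0, 0.45]
[-2.3, 0.1, 0.1] [0.0, -0.0, 0.53]
```

View pics/wrist7.png

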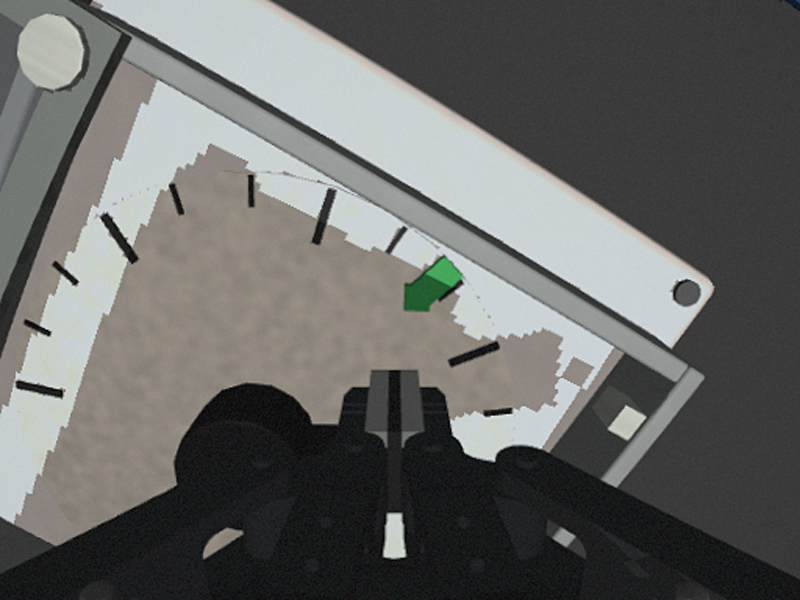

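The pointer is moving with the finger (flag passed, now at around -1.05). Continue past the red mark.

Call:
apply_moves:
  moves:
    - [-0.4,0,0,0,0,0.11]
    - [-1,0.1,0,0,0,0.23]
    - [-1.5,0.2,0,0,0,0.35]
    - [-2,0.2,0,0,0,0.45]
    - [-2.3,0.1,0,0,0,0.53]

```text
t: 12.6
position: [0.6016, -0.0927, 0.0604]
eef_rot: [3.139, -0.104, 0.005]
contact_force: [1.3, -1.5, -0.7]
width: 0.002
```

```bash
python3 dl.py 42 17 59 -1.58 -1.63 -1.68 -1.73
```

```text
t 12.6 loc [ 17.4 -42.1] z 60.4 yawl 0.001 F [ 1.3 -1.5 -0.7] j7 -1.48 w 0.0
[-0.1, 0.0, 0.1] [0.0, -0.0, 0.01]
[-0.3, 0.1, 0.1] [0.0, -0.0, 0.06]
[-0.5, 0.1, 0.1] [0.0, -0.0, 0.11]
[-0.7, 0.2, 0.1] [0.0, -0.0, 0.16]
```

Call:
apply_moves:
  moves:
    - [-0.3,0.1,0,0,0,0.06]
    - [-0.5,0.1,0,0,0,0.11]
    - [-0.7,0.2,0,0,0,0.16]
    - [-0.8,0.2,0,0,0,0.18]
    - [-0.8,0.2,0,0,0,0.18]

```text
t: 13.1
position: [0.5929, -0.0942, 0.0603]
eef_rot: [3.118, -0.381, 0.004]
contact_force: [2.0, -0.6, 1.1]
width: 0.0
```

```bash
python3 t.py 0 0 59 0; python3 cap.py 8 wrist side;python3 -c "
from h import *
crop(load('side8'),230,150,100,75,8,'pics/side8c.png')"
```

```text
t 13.1 loc [  8.8 -44.3] z 60.3 yawl -0.177 F [ 2.  -0.6  1.1] j7 -1.63 w 0.0
[-1.6, -4.2, 0.1] [0.0, -0.0, -0.18]
```

View pics/side8c.png

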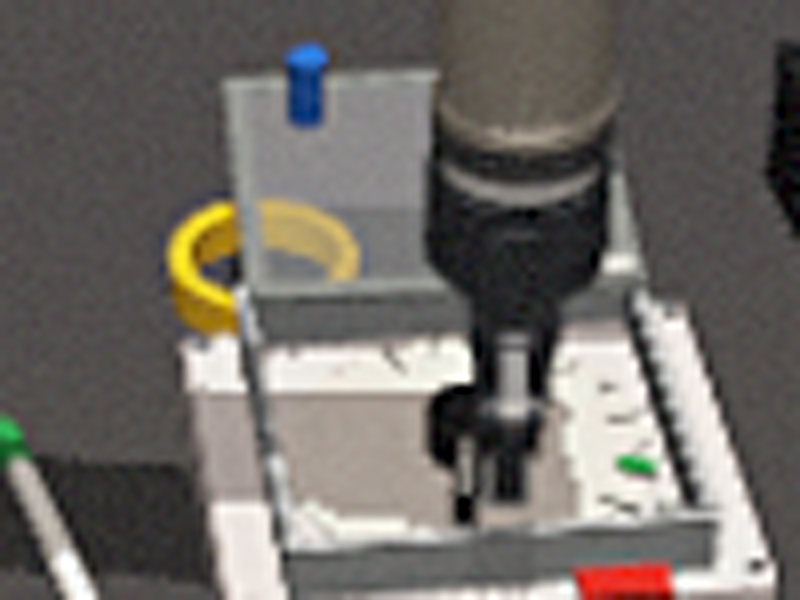

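View pics/wrist8.png

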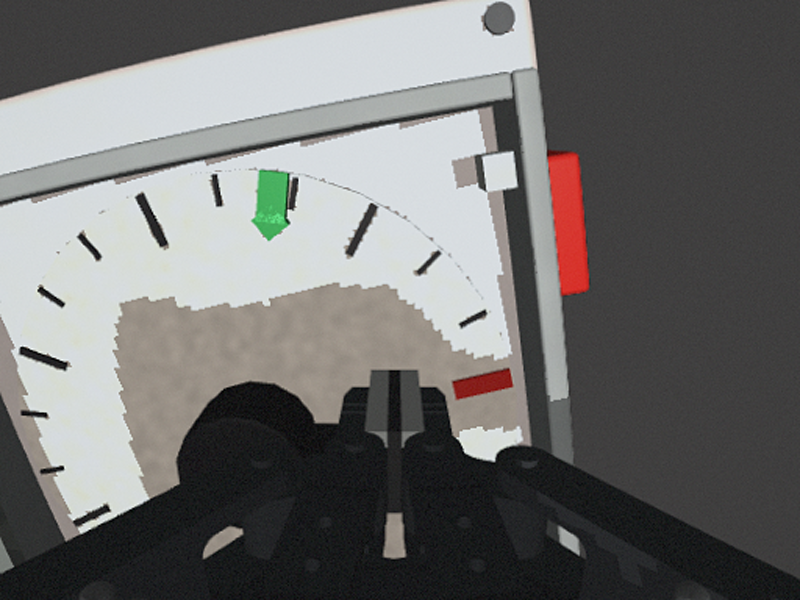

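Call:
apply_moves:
  moves:
    - [0.6,0,0,0,0,0]
    - [1.2,0,-1,0,0,0]
    - [1.2,0,-5,0,0,0]
    - [1.2,0,-7,0,0,0]
    - [1.2,0,-8,0,0,0]

```text
t: 13.7
position: [0.6048, -0.0968, 0.1426]
eef_rot: [-3.118, 0.384, -0.006]
contact_force: [-0.1, 0.1, -0.6]
width: 0.002
```

```bash
python3 dl.py 42 -34 140 -1.7; python3 dl.py 42 -34 59 -1.7
```

```text
t 13.7 loc [ 20.9 -46.1] z 142.6 yawl -0.178 F [-0.1  0.1 -0.6] j7 -1.64 w 0.0
[-6.1, 0.2, 0.2] [-0.0, -0.0, -0.05]
t 13.7 loc [ 20.9 -46.1] z 142.6 yawl -0.178 F [-0.1  0.1 -0.6] j7 -1.64 w 0.0
[-6.1, 0.2, 8.3] [-0.0, -0.0, -0.05]
```

Call:
apply_moves:
  moves:
    - [-3,0.1,0,0,0,-0.05]
    - [-6,0.2,0,0,0,-0.05]
    - [-6.1,0.2,0,0,0,-0.05]
    - [-6.1,0.2,0,0,0,-0.05]

```text
t: 14.1
position: [0.543, -0.0835, 0.1396]
eef_rot: [-3.127, 0.305, 0.001]
contact_force: [0.8, 0.6, 0.1]
width: -0.0
```

```bash
python3 cap.py 9 wrist; python3 dl.py 42 -34 59 -1.7
```

```text
t 14.15 loc [-40.7 -37.1] z 139.8 yawl -0.128 F [ 0.1 -0.3 -0.3] j7 -1.62 w 0.0
[0.2, 0.0, 8.1] [-0.0, -0.0, 0.0]
```

View pics/wrist9.png

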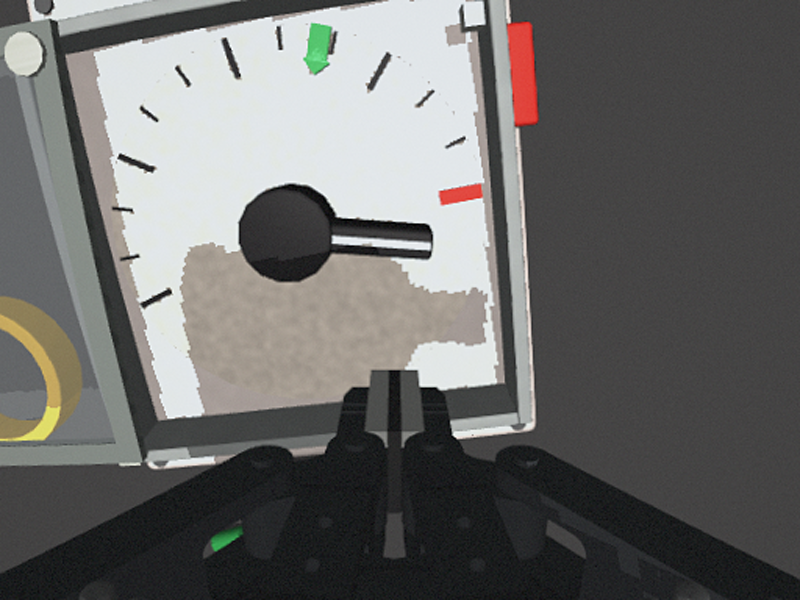

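```bash
python3 m.py wrist9 tip,432,242,74 hubedge,333,240,74 flag,318,73,53 markin,441,197,51
```

```text
tip [-10.7 -56. ] 57.0 -1.759
hubedge [ -4.9 -17.8] 18.4 -1.84
flag [ 59.6 -19.4] 62.7 -0.315
markin [  3.6 -63. ] 63.1 -1.513
```

Call:
apply_moves:
  moves:
    - [0,0,2,0,0,0]
    - [0,0,4.5,0,0,0]
    - [0,0,6.5,0,0,0]
    - [0,0,7.8,0,0,0]
    - [0,0,8,0,0,0]

```text
t: 14.65
position: [0.543, -0.0838, 0.058]
eef_rot: [3.126, -0.306, -0.005]
contact_force: [-1.0, 0.7, 0.1]
width: 0.002
```

```bash
python3 dl.py 42 -17 60 -1.7 -1.6 -1.5 -1.4 -1.3
```

```text
t 14.65 loc [-41.6 -37.2] z 58.0 yawl -0.128 F [-1.   0.7  0.1] j7 -1.6 w 0.0
[2.0, -0.0, -0.2] [0.0, 0.0, 0.0]
[2.4, 0.1, -0.2] [0.0, 0.0, -0.1]
[2.8, 0.2, -0.2] [0.0, 0.0, -0.2]
[3.3, 0.3, -0.2] [0.0, 0.0, -0.3]
[3.7, 0.3, -0.2] [0.0, 0.0, -0.4]
```

Call:
apply_moves:
  moves:
    - [1.2,0,-0.1,0,0,0]
    - [2,0,-0.2,0,0,0]
    - [2.4,0.1,-0.2,0,0,-0.1]
    - [2.8,0.2,-0.2,0,0,-0.2]
    - [3.3,0.3,-0.2,0,0,-0.3]

```text
t: 15.15
position: [0.5759, -0.0931, 0.0626]
eef_rot: [-3.137, -0.171, 0.0]
contact_force: [-2.4, 1.6, 0.7]
width: 0.003
```

```bash
python3 dl.py 42 -17 60 -1.4 -1.3 -1.2 -1.1 -1 -.9
```

```text
t 15.15 loc [ -8.1 -44.2] z 62.6 yawl 0.176 F [-2.4  1.6  0.7] j7 -1.32 w 0.0
[-0.1, -0.0, 0.3] [-0.0, 0.0, 0.01]
[0.3, 0.1, 0.3] [-0.0, 0.0, -0.09]
[0.7, 0.2, 0.3] [-0.0, -0.0, -0.19]
[1.2, 0.3, 0.3] [-0.0, -0.0, -0.29]
[1.6, 0.3, 0.3] [-0.0, -0.0, -0.39]
[2.1, 0.3, 0.3] [-0.0, -0.0, -0.49]
```

Call:
apply_moves:
  moves:
    - [0.3,0.1,0.2,0,0,-0.09]
    - [0.7,0.2,0.2,0,0,-0.19]
    - [1.2,0.3,0.2,0,0,-0.29]
    - [1.6,0.3,0.2,0,0,-0.39]
    - [2.1,0.3,0.2,0,0,-0.49]

```text
t: 15.65
position: [0.5973, -0.0945, 0.0607]
eef_rot: [3.002, 0.926, 0.001]
contact_force: [-1.6, -0.3, 0.0]
width: -0.002
```

```bash
python3 dl.py 42 -17 60 -.9 -.8 -.7 -.6 -.5 -.45
```

```text
t 15.65 loc [ 13.3 -44.3] z 60.7 yawl 0.665 F [-1.6 -0.3  0. ] j7 -0.89 w -0.0
[0.0, -0.1, 0.1] [0.0, -0.0, -0.01]
[0.4, 0.1, 0.1] [0.0, -0.0, -0.11]
[0.9, 0.2, 0.1] [0.0, -0.0, -0.21]
[1.3, 0.2, 0.1] [0.0, -0.0, -0.31]
[1.8, 0.2, 0.1] [0.0, -0.0, -0.41]
[2.0, 0.2, 0.1] [0.0, 0.0, -0.46]
```

Call:
apply_moves:
  moves:
    - [0.4,0.1,0,0,0,-0.11]
    - [0.9,0.2,0,0,0,-0.21]
    - [1.3,0.2,0,0,0,-0.31]
    - [1.8,0.2,0,0,0,-0.41]
    - [1.9,0.2,0,0,0,-0.46]

```text
t: 16.15
position: [0.6155, -0.0861, 0.061]
eef_rot: [2.711, 1.583, 0.003]
contact_force: [-0.8, -1.4, 0.3]
width: -0.001
```

```bash
python3 dl.py 42 -17 60 -.45 -.4 -.36; python3 cap.py 10 side scene;python3 -c "
from h import *
crop(load('side10'),230,150,100,75,8,'pics/side10c.png')
crop(load('scene10'),190,165,100,75,8,'pics/scene10c.png')"
```

```text
t 16.15 loc [ 30.9 -34.7] z 61.0 yawl 1.124 F [-0.8 -1.4  0.3] j7 -0.51 w -0.0
[0.1, -0.1, 0.1] [0.0, -0.0, 0.0]
[0.3, -0.0, 0.1] [0.0, -0.0, -0.05]
[0.5, 0.0, 0.1] [0.0, -0.0, -0.09]
```

View pics/side10c.png

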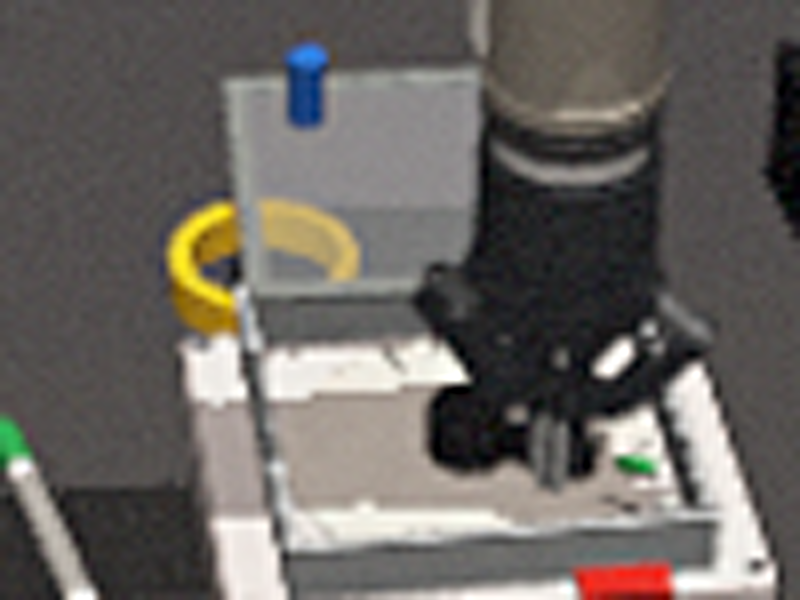

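View pics/scene10c.png

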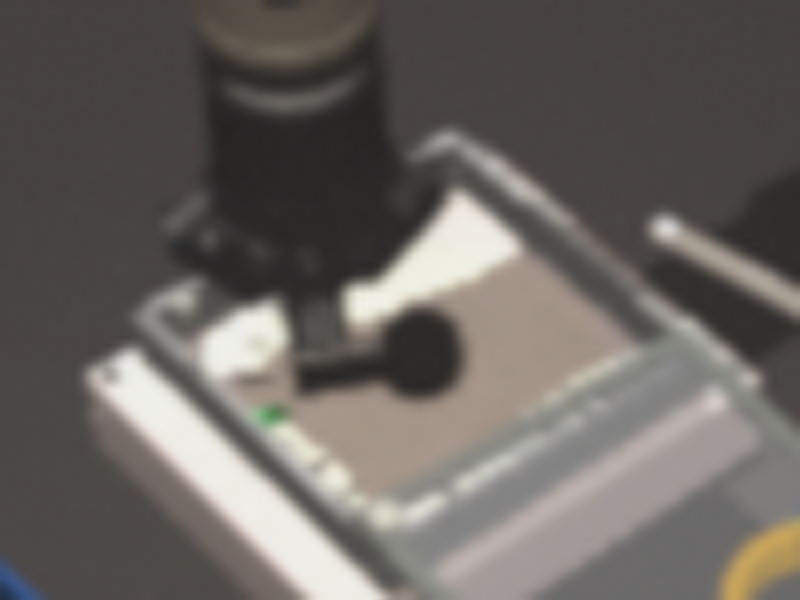

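```bash
python3 dl.py 42 -16.3 60 -.42 -.38  -.34
```

```text
t 16.25 loc [ 30.6 -34.5] z 61.0 yawl 1.121 F [-0.2 -0.2  0.4] j7 -0.51 w 0.0
[0.3, -0.0, 0.1] [0.0, -0.0, -0.03]
[0.4, 0.0, 0.1] [0.0, -0.0, -0.07]
[0.6, 0.1, 0.1] [0.0, -0.0, -0.11]
```

Call:
apply_moves:
  moves:
    - [0.2,0,0,0,0,-0.02]
    - [0.3,0,0,0,0,-0.04]
    - [0.4,0,0,0,0,-0.07]
    - [0.6,0.1,0,0,0,-0.11]
    - [0.6,0.1,0,0,0,-0.11]

```text
t: 16.75
position: [0.6174, -0.0799, 0.0599]
eef_rot: [2.623, 1.729, 0.0]
contact_force: [0.2, -0.4, -0.2]
width: 0.002
```

Call:
apply_moves:
  moves:
    - [-0.7,0,0,0,0,0]
    - [-1.4,0,-1,0,0,0]
    - [-1.4,0,-4,0,0,0]
    - [-1.4,0,-8,0,0,0]
    - [-1.4,0,-12,0,0,0]

```text
t: 17.25
position: [0.6108, -0.0935, 0.1813]
eef_rot: [-2.624, -1.727, 0.001]
contact_force: [0.2, -0.7, 0.2]
width: -0.002
```

Call:
apply_moves:
  moves:
    - [-2,0,-0.5,0,0,0]
    - [-4,0,-1,0,0,0]
    - [-4,0,-1,0,0,0]

```text
t: 17.55
position: [0.5948, -0.1343, 0.1915]
eef_rot: [2.626, 1.719, -0.0]
contact_force: [0.1, -0.4, -0.5]
width: 0.0
```

```bash
python3 t.py 0 0 200 1.2;python3 cap.py 11 wrist
```

```text
t 17.55 loc [ 13.5 -84.1] z 191.5 yawl 1.226 F [ 0.1 -0.4 -0.5] j7 -0.31 w 0.0
[7.5, -4.1, -0.9] [0.0, 0.0, 0.03]
```

View pics/wrist11.png

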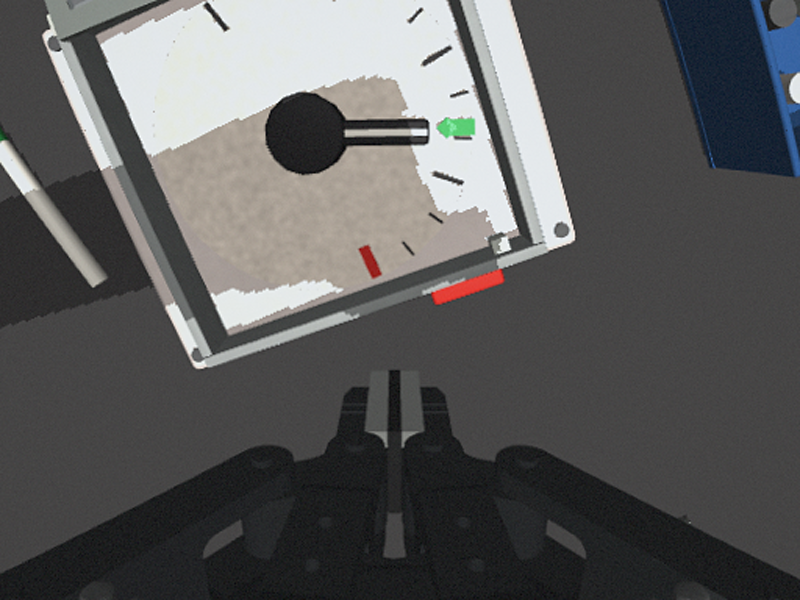

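```bash
python3 -c "
from h import *
crop(load('wrist11'),160,50,150,75,5,'pics/w11c.png')"
```

```text
(no output)
```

View pics/w11c.png

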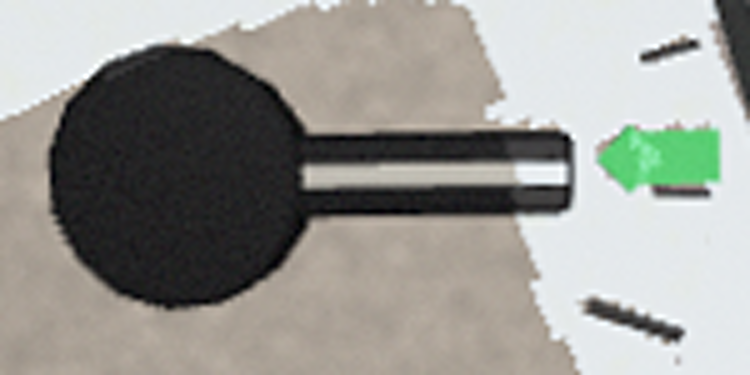

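Run:
```python
from h import *
import t
c=load("wrist11")
def L(X,Y,z): return t.loc(atz(c,160+(X+.5)/5-.5,50+(Y+.5)/5-.5,z/1000))
a,b=L(305,175,74),L(570,172,74);f=L(598,158,53);e=L(718,157,53)
rm=t.loc(atz(c,(364+.5)*.64-.5,(247+.5)*.64-.5,.051))
print(a,b,"line dir",np.arctan2(*(b-a)[::-1]),"tip dir from origin",np.arctan2(b[1],b[0]),np.hypot(*b));print("flag",f,np.hypot(*f),np.arctan2(f[1],f[0]),"end",e,"mark",rm,np.arctan2(rm[1],rm[0]))
# centre offset estimate from hub
h=L(178,177,74);print("hub",h)
u=(b-a)/np.linalg.norm(b-a);p=b+4*u;print("pointer pt",p,"dist",np.linalg.norm(p-f))
```

```text
[17.16732105 -5.26195609] [ 53.45584898 -17.92630381] line dir -0.33577511151716066 tip dir from origin -0.32356251875141223 56.381558678668725
flag [ 59.61315447 -17.60142085] 62.157366436309246 -0.2871031480481248 end [ 77.43593811 -23.71875114] mark [  3.69772958 -62.85369183] -1.512033312293331
hub [-0.28130074  0.88008942]
pointer pt [ 57.23246976 -19.24430819] dist 2.8925315092112758
```

Call:
apply_moves:
  moves:
    - [4,-2,-0.9,0,0,0]
    - [5,-2,-0.9,0,0,0]
    - [5,-2,-0.9,0,0,0]
    - [5,-2,-0.9,0,0,0]

```text
t: 18.0
position: [0.597, -0.0758, 0.1983]
eef_rot: [-2.623, -1.729, 0.001]
contact_force: [0.7, -0.2, -0.6]
width: -0.004
```

```bash
python3 cap.py 12 wrist side scene; python3 -c "
from h import *
crop(load('wrist12'),150,90,250,130,3,'pics/w12c.png')"
```

```text
(no output)
```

View pics/wrist12.png

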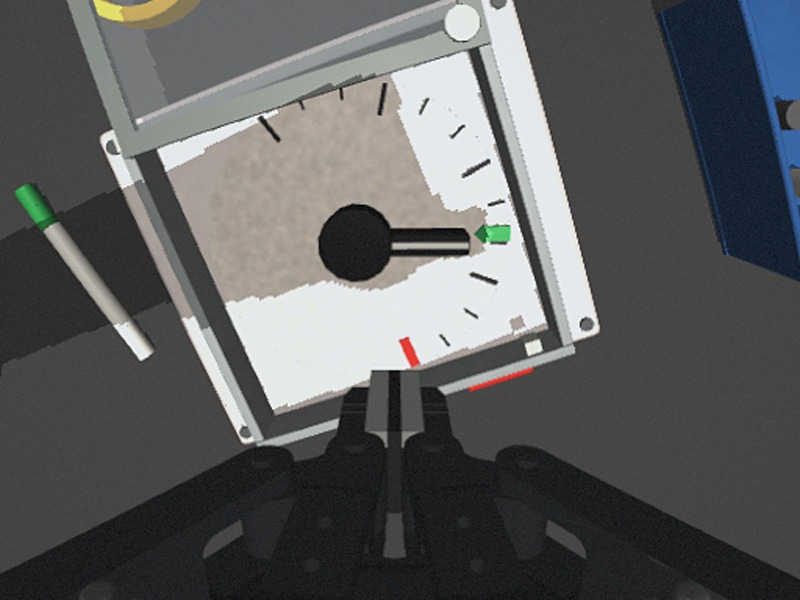

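View pics/w12c.png

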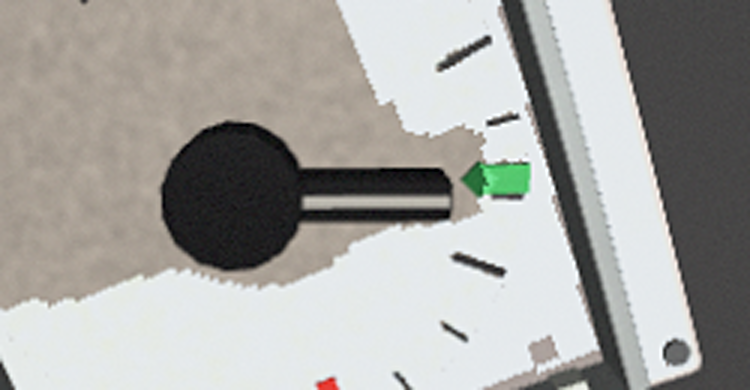

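View pics/side12.png

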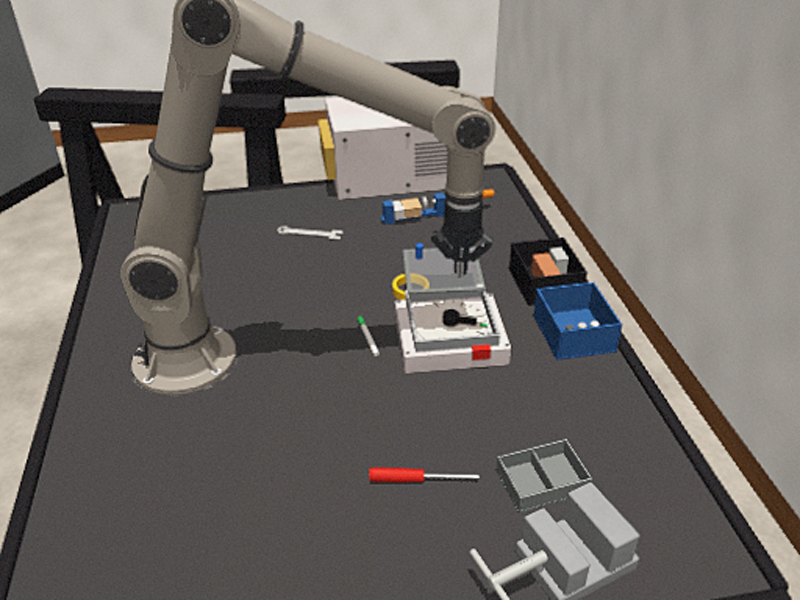

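Run:
```python
from h import *
import t
c=load("wrist12")
def L(X,Y,z): return t.loc(atz(c,150+(X+.5)/3-.5,90+(Y+.5)/3-.5,z/1000))
a,b=L(302,202,74),L(450,202,74);f=L(461,179,53);e=L(529,179,53);rm=L(328,381,51);h=L(233,195,72)
for n,v in dict(a=a,b=b,f=f,e=e,rm=rm,hub=h).items(): print(n,v.round(1),np.hypot(*v).round(1),np.arctan2(v[1],v[0]).round(3))
u=(b-a)/np.linalg.norm(b-a);print("dir",np.arctan2(u[1],u[0]),np.linalg.norm(b+4*u-f))
```

```text
a [16.6 -5.4] 17.4 -0.312
b [ 53.1 -18.2] 56.1 -0.33
f [ 59.4 -17.8] 62.0 -0.291
e [ 77.5 -24.1] 81.2 -0.301
rm [  4.2 -63.2] 63.3 -1.504
hub [-0.   2.1] 2.1 1.589
dir -0.33762531838773546 3.059597364903553
```

Both overhead views put the pointer about 3 mm (clockwise side) from the flag tip. That's within tolerance, but there's time for one small nudge of ~0.035 rad.

Run:
```python
import t,numpy as np
l=t.loc([.6174,-.0799]);print(l)
ph=-.32
n=np.array([-np.sin(ph),np.cos(ph)])
r=np.hypot(*l);print("pointer est",np.arctan2(l[1],l[0])+np.arcsin(16.3/r))
g=l+1.6*n;b=l-14*n;yl=1.23
print(g,b)
t.go((b[0],b[1],120,yl),(b[0],b[1],60,yl),(g[0],g[1],60,yl))
```

```text
[ 32.35191898 -28.33232405]
pointer est -0.33050675488729125
[ 32.85522548 -26.81354738] [ 27.94798713 -41.6216199 ]
t 18.15 loc [ 11.6 -27.3] z 198.3 yawl 1.23 F [ 1.2 -1.4 -0.5] j7 -0.4 w -0.0
[-0.8, 2.0, 7.8] [-0.0, 0.0, -0.0]
[-0.8, 2.0, 13.8] [-0.0, 0.0, -0.0]
[0.8, 2.0, 13.8] [-0.0, 0.0, -0.0]
```

Call:
apply_moves:
  moves:
    - [-0.8,2,2,0,0,0]
    - [-0.8,2,5,0,0,0]
    - [-0.8,2,8,0,0,0]
    - [-0.8,2,8,0,0,0]
    - [-0.8,2,8,0,0,0]

```text
t: 18.65
position: [0.6122, -0.092, 0.1187]
eef_rot: [-2.624, -1.727, 0.001]
contact_force: [0.3, -0.1, 0.9]
width: 0.002
```

Call:
apply_moves:
  moves:
    - [0,0,2,0,0,0]
    - [0,0,4,0,0,0]
    - [0,0,5.6,0,0,0]
    - [0,0,5.7,0,0,0]
    - [0,0,5.7,0,0,0]

```text
t: 19.15
position: [0.613, -0.0913, 0.0625]
eef_rot: [2.623, 1.727, 0.001]
contact_force: [-0.5, -0.4, 0.0]
width: 0.0
```

```bash
python3 t.py 32.9 -26.8 60 1.23
```

```text
t 19.15 loc [ 28.7 -40. ] z 62.5 yawl 1.232 F [-0.5 -0.4  0. ] j7 -0.4 w 0.0
[1.4, -0.0, 0.3] [0.0, -0.0, 0.0]
```

Call:
apply_moves:
  moves:
    - [0.4,0,0.1,0,0,0]
    - [0.8,0,0.1,0,0,0]
    - [1.1,0,0.1,0,0,0]
    - [1.3,0,0.1,0,0,0]
    - [1.3,0,0.1,0,0,0]

```text
t: 19.65
position: [0.6179, -0.0792, 0.0611]
eef_rot: [2.623, 1.728, 0.001]
contact_force: [-0.2, -0.1, 1.0]
width: 0.0
```

```bash
python3 t.py 32.9 -26.8 60 1.23
```

```text
t 19.65 loc [ 32.8 -27.6] z 61.1 yawl 1.232 F [-0.2 -0.1  1. ] j7 -0.42 w 0.0
[0.1, -0.0, 0.1] [0.0, 0.0, 0.0]
```

Call:
apply_moves:
  moves:
    - [0.1,0,0,0,0,0]
    - [0.1,0,0,0,0,0]
    - [0.1,0,0,0,0,0]

```text
t: 19.95
position: [0.6179, -0.0788, 0.0608]
eef_rot: [2.624, 1.727, -0.0]
contact_force: [-0.2, -2.0, 1.7]
width: 0.0
```

Call:
apply_moves:
  moves:
    - [-0.7,0,0,0,0,0]
    - [-1.5,0,-1,0,0,0]
    - [-1.5,0,-5,0,0,0]
    - [-1.5,0,-9,0,0,0]
    - [-1.5,-2,-13.5,0,0,0]

```text
t: 20.45
position: [0.5941, -0.0858, 0.1971]
eef_rot: [2.625, 1.725, 0.001]
contact_force: [0.8, 0.1, 0.0]
width: -0.001
```

Call:
apply_moves:
  moves:
    - [1,0,0,0,0,0]
    - [1,0,0,0,0,0]

```text
t: 20.65
position: [0.5984, -0.0736, 0.1977]
eef_rot: [2.621, 1.73, 0.006]
contact_force: [0.2, 0.7, -0.6]
width: 0.004
```

```bash
python3 cap.py 13 wrist; python3 t.py 0 0 200 1.23; python3 -c "
from h import *
crop(load('wrist13'),150,90,250,130,3,'pics/w13c.png')"
```

```text
t 20.7 loc [ 11.9 -24.3] z 195.9 yawl 1.233 F [-0.7  0.4 -0.2] j7 -0.4 w 0.0
[1.9, -1.9, -0.4] [0.0, -0.0, 0.0]
```

View pics/w13c.png

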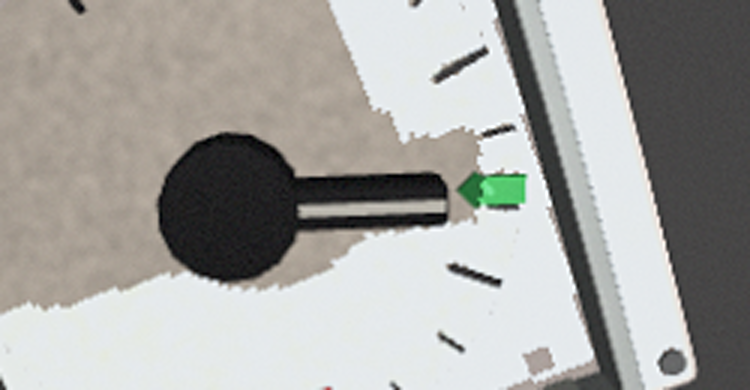

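```bash
python3 - <<'E'
from h import *
import t
c=load("wrist13")
def L(X,Y,z): return t.loc(atz(c,150+(X+.5)/3-.5,90+(Y+.5)/3-.5,z/1000))
a,b=L(298,211,74),L(447,206,74);f=L(457,190,53);e=L(525,189,53)
u=(b-a)/np.linalg.norm(b-a);p=b+4*u
print(a,b,f,e,"dirs",np.arctan2(u[1],u[0]),np.arctan2(b[1],b[0]),np.arctan2(f[1],f[0]),"dist",np.linalg.norm(p-f),p-f)
# cover angle from post (triangulate side12/scene12)
for k in ("side12","scene12"): crop(load(k),*( (240,140) if k[1]=="i" else (240,190)),60,45,12,f"pics/{k}p.png")
# bystander change
for k in ("side","scene"):
    A=load(k+"0")["pixels"].astype(int);B=load(k+"12")["pixels"].astype(int)
    cv2.imwrite(f"pics/diff_{k}.png",np.clip(np.abs(A-B).sum(2),0,255).astype(np.uint8))
E
cd pics; python3 -c "
import cv2,numpy as np
cv2.imwrite('diff.png',cv2.resize(np.hstack([cv2.imread('diff_side.png'),cv2.imread('diff_scene.png')]),(800,300)))"
```

```text
[16.65046053 -4.68566461] [ 53.84287995 -16.33976204] [ 59.29872814 -17.76013981] [ 77.56876943 -23.81627119] dirs -0.3036554543221122 -0.29463830838556354 -0.2910006579696054 dist 1.6541318251551893 [-1.6388488   0.22433612]
```

View pics/side12p.png

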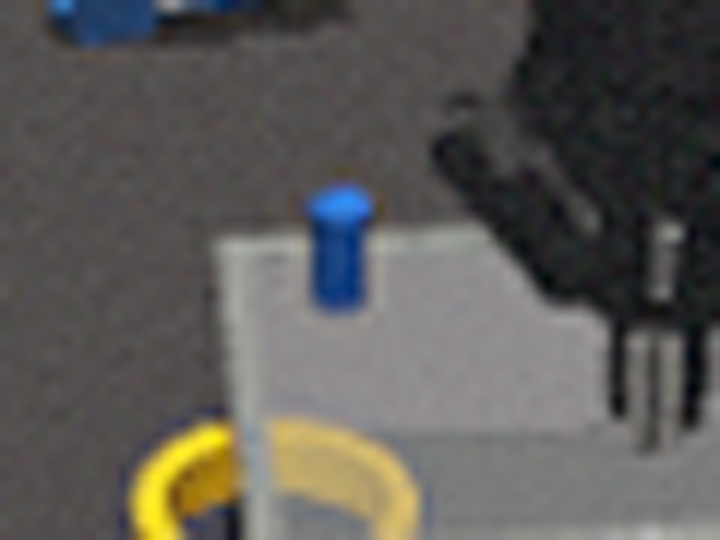

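View pics/diff.png

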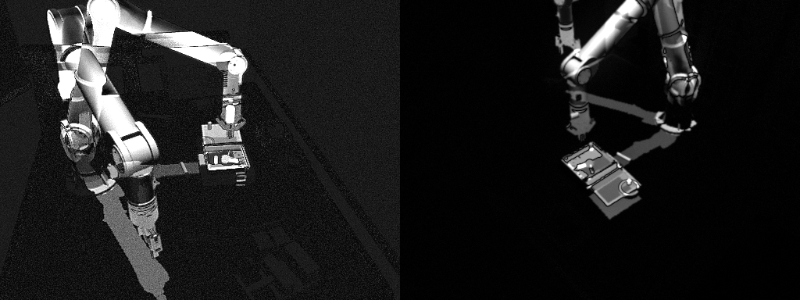

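Run:
```python
from h import *
import t
l=t.loc(atz(load("side12"),240+340/12,140+205/12,.121));d=l-80
print(l,"cover",(-3*np.pi/4-np.arctan2(d[1],d[0]))%(2*np.pi))
from rig import close_job
t.show();close_job()
```

```text
[-40.06427119 208.78924443] cover 1.605842650293118
t 20.7 loc [ 11.9 -24.3] z 195.9 yawl 1.233 F [-0.7  0.4 -0.2] j7 -0.4 w 0.0
the job is handed in; nothing more can be done
```

The timer is set and the job is handed in at about 21 s of the 72 s allowed; `close_job()` gives no verdict.

- **Release tab:** I pushed it in until it met its stop, where about 13 N moved it no further. Later pictures show it still in, and the cover swung freely.
- **Cover:** I swung it by the blue post to about 1.61 rad, measured in the side picture, and it stayed open.
- **Pointer past the red mark:** I pushed it clockwise to about 3.65 rad, and the wrist picture shows it clearly beyond the mark (3.4).
- **Pointer at the flag:** My first return left the pointer about 3 mm short of the flag tip, on the clockwise side. A small nudge closed that. The last wrist picture puts it about 1.7 mm from the flag tip, against the 6 mm allowed. The flag's bearing varied between views from -0.29 to -0.33 rad, so that figure is good to about 2 mm.
- **Other things:** Before-and-after pictures show no bystander moved; that after picture was taken just before the final nudge, which stayed inside the dial frame. The gripper ended clear, with its tip about 0.2 m above the cart top. The force readings there were only noise.

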